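Set the straightedge to a chocolate slab for scoring

TASK

Get the chocolate slab ready to be scored into bars: clear the cake server out of the way by hanging it by its eye on the free peg of the utensil stand, and lay the steel straightedge flat on the marble, flush along the whole of the slab's long edge that faces the robot, with its plain end (the one without the hole) level with the slab's left-hand corner as the robot sees it. Leave everything else standing where it is.

Things in the scene. Friction and masses are not known exactly. Their poses are not given: they have to be found in the camera images.
- marble: white marble board 210 (x) x 320 (y) x 15 mm, fixed, bearing a fixed slab of dark chocolate 100 (x) x 200 (y) x 10 mm (its top 25 mm above the worktop). Origin: centre of the board's underside; x away from the robot, y to its left. The slab's long edge facing the robot is at x = -10 mm, y = -100 to 100 mm; 95 mm of marble lie in front of it
- slab_left (a point): the left (robot's left, +y) end of the chocolate slab's long edge facing the robot, at the height of the marble's surface; axes as marble
- slab_right (a point): the right (-y) end of that same slab edge, at the height of the marble's surface
- straightedge: steel strip 240 x 36 x 5 mm with tick marks; on its middle an upright dark wooden grip bar, 60 mm along the strip, 16 mm wide, top 45 mm above the strip's underside. One end plain, the other with a 12 mm hole. Starts on the worktop left or right of the board. Origin: centre of the underside; x along the strip to the plain end, z up. About 0.25 kg
- edge_plain (a point): underside corner of the straightedge at its plain end, on the long edge that faces the slab when the plain end is to the left; 120 mm along x and -18 mm along y from its origin
- edge_holed (a point): the other end (hole end) of that same long edge, at -120, -18 mm
- server: cake server lying on the marble along the slab's front edge. Steel blade 36 mm wide, 4 mm thick (x = -105 to -15 mm), dark wooden handle 20 mm wide, 26 mm tall (x = -15 to 68 mm), at its end a steel eye plate 34 x 34 x 5 mm with a 21 mm hole. Origin: underside, on the middle line; x towards the eye, z up. About 0.13 kg
- server_eye (a point): centre of the server's eye hole: 85 mm along x, 2.5 mm above the underside (the plate is level with the underside); the hole's axis is the server's z
- stand: dark wooden utensil stand, fixed, across the board from the straightedge: foot 130 x 110 x 15 mm, upright 50 mm wide, 12 mm thick, to 230 mm, its front face at x = 24 mm. From that face one free steel peg, 7 mm thick, 55 mm long, rises towards the robot (-x) 50 degrees above level. A steel turner hung behind is part of it. Origin: centre of the foot's underside
- peg_root (a point): where the axis of the free peg leaves the front face of the stand's board, 215 mm above the worktop; axes as stand
- peg_tip (a point): the free end of the peg, 257 mm above the worktop
- jar_pasta: glass jar of pasta with a steel lid, 84 mm across, 130 mm tall; a bystander. Origin: centre of its underside
- jar_lentil: glass jar of lentils with a steel lid, 74 mm across, 100 mm tall; a bystander. Origin: centre of its underside
- jar_spice: small glass spice jar with a steel lid, 45 mm across, 65 mm tall; a bystander. Origin: centre of its underside
- pepper: yellow bell pepper standing up, 76 mm across, 85 mm tall; a bystander. Origin: centre of its underside
- ramekin: small white cup on the marble board beyond the slab's left end, 48 mm across, 30 mm tall; a bystander. Origin: centre of its underside
- offcut: offcut of chocolate on the marble board beyond the slab's right end, 45 x 28 x 10 mm; a bystander. Origin: centre of its underside
- scraper: bench scraper lying flat between robot and board, 70 x 110 mm, 16 mm tall; a bystander. Origin: centre of its underside
- oil: small amber jar, 48 mm across, 75 mm tall; a bystander. Origin: centre of its underside

How it is judged:
By the outcome, as a careful person would: the job done as asked, in the order asked, and still so for the second after the job is handed in, with the robot touching nothing.
It also fails if it takes over 72 s, if anything falls off the work surface, if the arm or the gripper's body presses on something with over 40 N, if the wrist force passes 120 N, or if a joint passes its speed limit or range.

ROBOT

A 6-joint arm with a two-finger parallel gripper is mounted at the origin on the work surface. World frame = base frame: x ahead of the robot, y to its left, z up, the work surface at z = 0. Lengths are in m, angles in degrees, forces in N, time in s.
With the tool pointing down it reaches from about 0.4 to 0.825 m from the base axis. Payload 7 kg.
Tool frame: the origin (TCP) lies midway between the tips of the shut fingers; the grasp point (between the pads) lies 19 mm behind it; z points along the fingers, y is the line along which they close (so a half turn about z gives the same grasp; the last joint's range is limited). The gripper opens to 88 mm and grips with 3 to 60 N. Pads are 19 mm wide; open, the fingers measure 130 mm over their backs; the gripper's body (78 mm by 193 mm) begins 47 mm behind the grasp point.
Start: joints at [87.038, 20.546, 0.682, 0, -70.136, -16.507], TCP at [0.225, 0.636, 0.227] pointing down, gripper open.
Joint ranges: [-176.03, 176.03], [-82.01, 121.73], [-58.28, 71.71], [-173.87, 95.51], [-174.79, -0.11], [-173.66, 173.66]. Speed limits (degrees/s): [136.94, 136.94, 172.46, 180, 180, 180].

INTERFACE

Orientations are given as [roll, pitch, yaw] about the fixed x, y, z axes, in that order (R = Rz(yaw) Ry(pitch) Rx(roll)).
In Python, from plant import get_state, optics, order gives the robot as it stands. The module is installed in compiled form; this text tells all that it offers.
- The arm moves only by the tool send_rows, never from a script. Its argument "moves" is a list of rows, each an object with "slide": the shift along the tool's x, y, z as a fraction of full scale, a list of three; "turn": the turn about the tool's z as a fraction of full scale; "gripper": the opening, from 0 (shut) to 1 (fully open). A call has exactly 5 rows; each row is the pose to reach, as a shift and turn from the pose commanded when the call began, along the tool's axes at that moment; what a row does not reach only later rows make up. Full scale, the value 1, is 150 mm for a shift and 90 degrees for a turn. A row lasts 1/12 s, in which the tool goes at most 41.7 mm and 7.16 degrees, less where a joint would pass 70% of its speed; a pose out of reach is approached as far as the arm can. A call with a number of a shift or a turn outside -1 to 1 is refused whole. A call with a gripper value outside its range is refused whole. The fingers move at their own pace and stop on an object; "newtons" is the grip in N (left out, the last holds). Time passes only in rows, so rows that repeat a pose let the fingers close, or fill a call up. It gives the time, the measured TCP pose, the force, the opening and the grip force at its end, in the units of the state.
- get_state(): the state, without advancing time (a new reading comes with each control period).
- optics.capture(name): name is "scene" or "side" or "wrist"; returns a dict with "img" (420x560x3 uint8, red, green, blue), "intrinsics" (3x3 intrinsics, pixels), "dist" ([k1, k2, p1, p2, k3] as OpenCV has them; the pictures are not rectified), "origin" and "attitude" of the camera in the world. Camera axes: x right, y down, z forward; pixel columns grow to the right and rows downward; lengths in m; the calibration is good to about 2 mm. A picture is of the moment at which its call begins. There is no depth.
- order.close_job(): hands the job in; it is judged then, once.
Trained networks look in the newest picture that a camera, given by its name, has taken for a name from the list of things; names that differ only in an ending like _2 or _b are one class to them, and where a whole thing is asked for, a point or a joint stands for the part that bears it (a point fixed in the world has none). Each returns a list of dicts, best first, with "p" (0 to 1); they miss things now and then, are a little off and sometimes report something else, mostly with a low value. They report only what shows in the picture. A call takes as long as a camera call.
- optics.look_for(camera, name): "location" ([x, y, z] in m, in world coordinates, good to about 4 mm: the middle of the surface that is visible of it).
The state is a dict: "time_s": time; "joints": joint angles; "qd": joint speeds; "joint_torque": joint torques, N m; "tcp_pos": TCP position; "eef_rot": TCP orientation; "contact_force": force on the tool from outside, world axes, zero at the start; "moment": the same for the moment, N m; "gripper_width": finger opening in m; "gripper_force": force on a finger pad.
Only numpy, scipy, OpenCV 4.12 (cv2) and the standard library are available. Lean on these libraries where they do the work, as an engineer would, in place of code of your own. Each camera call takes 0.05 s, during which the arm holds its last target. There are 200 camera calls.

## Working session

There is one attempt and no reset: what is moved stays moved. The work goes in short steps, Python scripts to look and compute and a tool call to move; the robot and the scene stay as the last step left them, time stands still between calls to the robot, and variables do not carry over. Pictures are saved under pics/ and viewed, at most 10 in all, crops included, and the job is handed in when it is done.

Besides the shell and the picture viewer there is one more tool, called after "Call:" as name(argument=value, ...), one argument or row to a line, values as JSON. send_rows: Moves the arm, as the interface text tells. Shift numbers are shares of 150 mm and turn numbers shares of 90 degrees, none past 1 either way. Its arguments: {"type":"object","properties":{"moves":{"type":"array"},"newtons":{"type":"number"}},"required":["moves"]}

```bash
mkdir -p pics; cat > h.py <<'E'
import numpy as np,cv2
from scipy.spatial.transform import Rotation as R
from plant import get_state,optics,order
def cap(n,f=None):
    c=optics.capture(n)
    if f: cv2.imwrite('pics/'+f,c['img'][:,:,::-1])
    return c
def rot(c):
    a=np.array(c['attitude'],float)
    return a if a.shape==(3,3) else R.from_euler('xyz',a,degrees=True).as_matrix()
def ray(c,u,v):
    K=np.array(c['intrinsics'],float);d=np.array(c['dist'],float)
    p=cv2.undistortPoints(np.array([[[u,v]]],float),K,d)[0,0]
    return np.array(c['origin'],float),rot(c)@np.array([p[0],p[1],1])
def onz(c,u,v,z):
    o,d=ray(c,u,v);return o+d*(z-o[2])/d[2]
def proj(c,P):
    Rm=rot(c);t=-Rm.T@np.array(c['origin'],float)
    return cv2.projectPoints(np.array(P,float).reshape(-1,1,3),cv2.Rodrigues(Rm.T)[0],t,np.array(c['intrinsics'],float),np.array(c['dist'],float))[0][:,0]
def delta(pos,rpy=None):
    s=get_state();Rm=R.from_euler('xyz',s['eef_rot'],degrees=True)
    return Rm.inv().apply(np.array(pos)-s['tcp_pos'])/0.15
E
python3 - <<'E'
from h import *
np.set_printoptions(precision=4,suppress=True)
print(get_state())
for n in ['scene','side']:
    c=cap(n,n+'0.png');print(n,c['origin'],c['attitude'],c['intrinsics'])
    for k in ['marble','slab_left','slab_right','straightedge','edge_plain','edge_holed','server','server_eye','stand','peg_root','peg_tip','jar_pasta','jar_lentil','jar_spice','pepper','ramekin','offcut','scraper','oil']:
        print(k,[(np.round(d['location'],4).tolist(),round(d['p'],2)) for d in optics.look_for(n,k)[:2]])
E
```

```text
{'time_s': 0.0, 'joints': array([ 87.0377,  20.5897,   0.6332,  -0.019 , -70.1353, -16.5069]), 'qd': array([ 0.0135,  0.0143,  0.0503, -0.0281, -0.0888,  0.0015]), 'joint_torque': array([  0.0007, -58.2715,  29.3063,   6.997 ,   0.007 ,  -0.0001]), 'tcp_pos': array([0.2248, 0.6359, 0.2256]), 'eef_rot': array([179.9069,  -0.009 , -19.4756]), 'contact_force': array([-0.7761, -0.157 ,  0.4581]), 'moment': array([-0.0504,  0.0639,  0.0054]), 'gripper_force': 0.0, 'gripper_width': 0.08773715294786799}
scene [ 1.2494 -0.6647  0.8754] [-127.4935    0.0879   46.353 ] [[419.7164   0.     275.6756]
 [  0.     419.7164 207.6906]
 [  0.       0.       1.    ]]
marble [([0.6049, -0.0076, 0.0132], 0.73), ([0.774, -0.2714, 0.1194], 0.62)]
slab_left [([0.5991, -0.0109, 0.0141], 0.86)]
slab_right [([0.6029, -0.0096, 0.015], 0.8)]
straightedge [([0.5276, 0.3498, 0.0027], 0.87)]
edge_plain [([0.5273, 0.3538, 0.0092], 0.83), ([0.6474, -0.1073, 0.0251], 0.29)]
edge_holed [([0.5311, 0.354, 0.0057], 0.79)]
server [([0.5349, -0.0272, 0.0207], 0.92)]
server_eye [([0.5372, -0.0266, 0.0148], 0.93)]
stand [([0.
[... 1164 characters left out ...]
, 0.88)]
server_eye [([0.5299, 0.0133, 0.019], 0.81)]
stand [([0.5645, -0.3555, 0.0128], 0.61)]
peg_root [([0.5677, -0.3537, 0.0133], 0.84)]
peg_tip [([0.5641, -0.3517, 0.0176], 0.7), ([0.57, 0.0506, 0.0128], 0.34)]
jar_pasta [([0.7397, -0.2285, 0.0894], 0.87)]
jar_lentil [([0.7348, 0.2451, 0.0807], 0.92), ([0.7402, -0.2296, 0.0896], 0.53)]
jar_spice [([0.3784, 0.2171, 0.0596], 0.85), ([0.5922, 0.3685, 0.0047], 0.15)]
pepper [([0.7671, 0.011, 0.0577], 0.65)]
ramekin [([0.5644, -0.3525, 0.0121], 0.74), ([0.6205, 0.1511, 0.0333], 0.56)]
offcut [([0.6422, -0.1044, 0.0284], 0.4)]
scraper [([0.3884, -0.0194, 0.0029], 0.75), ([0.5303, 0.0087, 0.0197], 0.28)]
oil [([0.3792, -0.1948, 0.0487], 0.96)]
```

View pics/scene0.png

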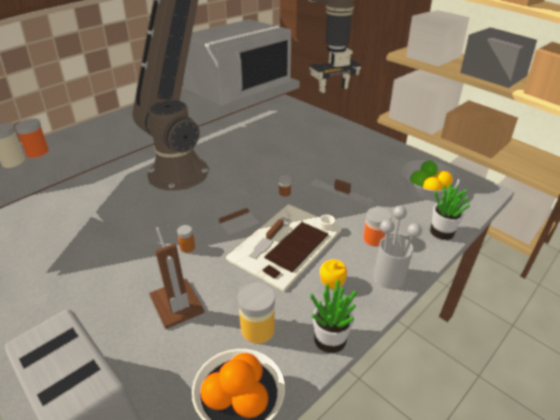

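View pics/side0.png

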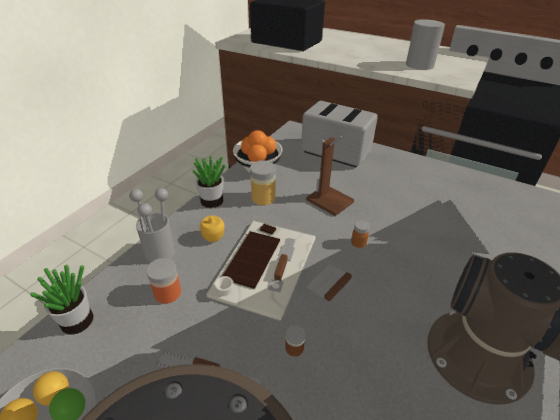

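The scene picture shows the board at (285,245), with the server in front of the slab, handle around (275,229). The stand is at (175,285) and the straightedge at (342,188). The side picture confirms this: server handle at (281,266), stand at (328,190). I'll move the wrist camera over the scene for accuracy.

Call:
send_rows(
  moves=[
    {"slide":[0.9,0.7,-0.5],"turn":0,"gripper":1},
    {"slide":[0.9,0.7,-0.5],"turn":0,"gripper":1},
    {"slide":[0.9,0.7,-0.5],"turn":0,"gripper":1},
    {"slide":[0.9,0.7,-0.5],"turn":0,"gripper":1},
    {"slide":[0.9,0.7,-0.5],"turn":0,"gripper":1},
  ],
)

```text
time_s: 2.42
tcp_pos: [0.3192, 0.4899, 0.3046]
eef_rot: [-179.8, -0.0, -19.5]
contact_force: [0.1, -0.3, 0.5]
gripper_width: 0.0873
gripper_force: 0.0
```

Call:
send_rows(
  moves=[
    {"slide":[0.7,0.6,-0.4],"turn":-0.08,"gripper":1},
    {"slide":[0.7,0.6,-0.4],"turn":-0.16,"gripper":1},
    {"slide":[0.7,0.6,-0.4],"turn":-0.217,"gripper":1},
    {"slide":[0.7,0.6,-0.4],"turn":-0.217,"gripper":1},
    {"slide":[0.7,0.6,-0.4],"turn":-0.217,"gripper":1},
  ],
)

```text
time_s: 2.83
tcp_pos: [0.3885, 0.3699, 0.3652]
eef_rot: [-179.8, -0.2, -0.1]
contact_force: [0.4, 0.1, 0.6]
gripper_width: 0.0877
gripper_force: 0.0
```

```bash
python3 - <<'E'
from h import *
np.set_printoptions(precision=4,suppress=True)
c=cap('wrist','w1.png');print(c['origin'],c['attitude'],c['intrinsics'][0][0])
s=get_state();print(s['tcp_pos'],s['eef_rot'],s['time_s'],s['joints'])
for k in ['straightedge','server','marble','jar_spice']: print(k,[(np.round(d['location'],4).tolist(),round(d['p'],2)) for d in optics.look_for('wrist',k)[:2]])
E
```

```text
[0.4705 0.3694 0.5235] [162.6649   0.1971 -90.036 ] 326.8692387160704
[0.3875 0.3712 0.3635] [-179.8186   -0.1058   -0.1061] 2.8833 [ 64.725    3.787   -3.3474   0.0188 -82.6564  25.1667]
straightedge [([0.5166, 0.3567, 0.006], 0.62)]
server []
marble [([0.5462, 0.0867, 0.0142], 0.57)]
jar_spice [([0.387, 0.2111, 0.0623], 0.97), ([0.523, 0.0374, 0.0345], 0.64)]
```

View pics/w1.png

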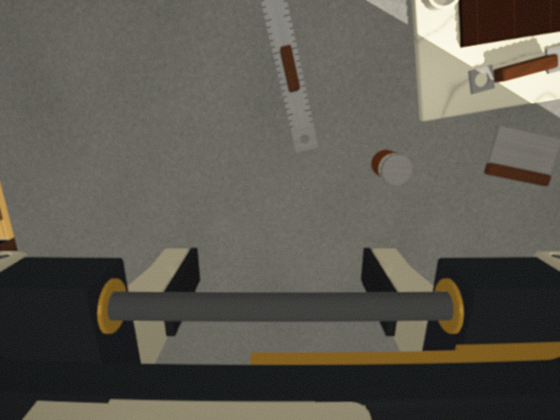

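The wrist view shows the straightedge's hole end at (305,139), facing the robot, with its plain end pointing away. The server's eye is at (482,78), on the +y side, and its handle runs right. Next I'll move over the board at yaw -90.

Call:
send_rows(
  moves=[
    {"slide":[0.95,0.8,0.2],"turn":0.35,"gripper":1},
    {"slide":[0.95,0.8,0.2],"turn":0.35,"gripper":1},
    {"slide":[0.95,0.8,0.2],"turn":0.35,"gripper":1},
    {"slide":[0.95,0.8,0.2],"turn":0.35,"gripper":1},
    {"slide":[0.95,0.8,0.2],"turn":0.35,"gripper":1},
  ],
)

```text
time_s: 3.5
tcp_pos: [0.5305, 0.2512, 0.3293]
eef_rot: [179.8, 0.0, -31.8]
contact_force: [-0.0, 1.6, -0.2]
gripper_width: 0.0877
gripper_force: 0.0
```

Call:
send_rows(
  moves=[
    {"slide":[0.45,0.74,0.2],"turn":0.35,"gripper":1},
    {"slide":[0.45,0.74,0.2],"turn":0.35,"gripper":1},
    {"slide":[0.45,0.74,0.2],"turn":0.35,"gripper":1},
    {"slide":[0.45,0.74,0.2],"turn":0.35,"gripper":1},
    {"slide":[0.45,0.74,0.2],"turn":0.35,"gripper":1},
  ],
)

```text
time_s: 3.92
tcp_pos: [0.5278, 0.1209, 0.3]
eef_rot: [179.8, -0.0, -63.5]
contact_force: [0.0, -1.1, 0.6]
gripper_width: 0.0876
gripper_force: 0.0
```

Call:
send_rows(
  moves=[
    {"slide":[0,0,0],"turn":0.3,"gripper":1},
    {"slide":[0,0,0],"turn":0.3,"gripper":1},
    {"slide":[0,0,0],"turn":0.3,"gripper":1},
    {"slide":[0,0,0],"turn":0.3,"gripper":1},
    {"slide":[0,0,0],"turn":0.3,"gripper":1},
  ],
)

```text
time_s: 4.33
tcp_pos: [0.5284, 0.1237, 0.3006]
eef_rot: [179.9, -0.0, -90.1]
contact_force: [-0.2, 0.8, -1.1]
gripper_width: 0.0874
gripper_force: 0.0
```

```bash
python3 - <<'E'
from h import *
np.set_printoptions(precision=4,suppress=True)
c=cap('wrist','w2.png');print(c['origin'],c['attitude'])
import pickle;pickle.dump(c,open('w2.pkl','wb'))
s=get_state();print(s['tcp_pos'],s['eef_rot'],s['time_s'],s['joints'])
for k in ['server','marble','stand']: print(k,[(np.round(d['location'],4).tolist(),round(d['p'],2)) for d in optics.look_for('wrist',k)[:2]])
E
```

```text
[0.5291 0.0422 0.4587] [162.5472  -0.0923 179.9191]
[0.5284 0.1236 0.3007] [179.9223  -0.042  -89.7703] 4.3833 [ 33.8612   5.7331  -9.0937  -0.0084 -75.2612 -33.6294]
server [([0.5307, -0.0194, 0.0139], 0.87), ([0.583, 0.0354, 0.0162], 0.26)]
marble [([0.5853, 0.0358, 0.0122], 0.73)]
stand []
```

View pics/w2.png

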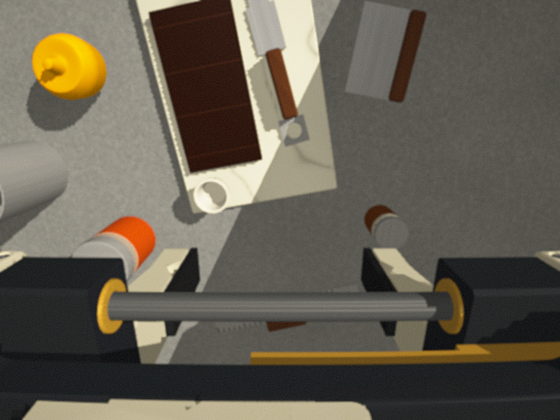

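The view shows the slab's front-left corner at about (261,160), the board's front-left corner at (337,187), the server's eye at (293,130), and its handle from (290,117) to (272,52). I'll refine these with code.

```bash
python3 - <<'E'
from h import *
import pickle
np.set_printoptions(precision=4,suppress=True)
c=pickle.load(open('w2.pkl','rb'))
for n,p,z in [('eye',(293,130),.02),('h1',(290,117),.041),('h2',(272,52),.041),('slabcorner',(261,160),.025),('slab2',(230,0),.025),('slabfar',(190,172),.025),('bc',(337,187),.015),('b2',(312,0),.015)]:
    print(n,onz(c,*p,z)[:2])
im=c['img'];hsv=cv2.cvtColor(im,cv2.COLOR_RGB2HSV)
print(hsv[110,215],hsv[85,282],im[110,215],im[85,282],im[130,280],im[100,310])
g=im.astype(int)
dark=((g.sum(2)<170)).astype(np.uint8)
dark[240:]=0;dark[:, :140]=0;dark[:,330:]=0
n,l,st,ce=cv2.connectedComponentsWithStats(dark)
for i in np.argsort(-st[1:,4])[:3]+1:
    print(st[i]); 
    ys,xs=np.where(l==i);r=cv2.minAreaRect(np.c_[xs,ys].astype(np.float32));print(cv2.boxPoints(r))
brown=((g[:,:,0]>1.6*g[:,:,2])&(g[:,:,0]>70)).astype(np.uint8);brown[:,:255]=0;brown[:,320:]=0;brown[140:]=0
n,l,st,ce=cv2.connectedComponentsWithStats(brown)
i=np.argmax(st[1:,4])+1;ys,xs=np.where(l==i);b=cv2.boxPoints(cv2.minAreaRect(np.c_[xs,ys].astype(np.float32)));print(st[i],b,[onz(c,*q,.041)[:2] for q in b])
cv2.imwrite('pics/w2c.png',cv2.resize(im[0:200,150:350,::-1],(600,600),interpolation=cv2.INTER_CUBIC))
E
```

```text
eye [0.5114 0.0741]
h1 [0.5162 0.0568]
h2 [ 0.5378 -0.0176]
slabcorner [0.5539 0.1128]
slab2 [ 0.5872 -0.0773]
slabfar [0.6501 0.1287]
bc [0.4489 0.1524]
b2 [ 0.4897 -0.0798]
[  8 171  58] [ 11 188 103] [58 30 19] [103  54  27] [166 163 144] [160 155 128]
[  150     0   111   172 12685]
[[148.6923  10.4615]
 [228.1154  -5.4231]
 [260.8846 158.4231]
 [181.4616 174.3077]]
[266  53  26  66 156]
[[261.6522  54.8675]
 [268.7827  52.3775]
 [291.2026 116.5801]
 [284.0721 119.0701]]
[271  54   2   3   3]
[[270.  55.]
 [271.  54.]
 [272.  55.]
 [271.  56.]]
[ 266   49   32   70 1037] [[264.6538  51.7308]
 [279.4615  47.6923]
 [297.9    115.3   ]
 [283.0923 119.3385]] [array([ 0.5465, -0.018 ]), array([ 0.529 , -0.0223]), array([0.5064, 0.0547]), array([0.5247, 0.0596])]
```

View pics/w2c.png

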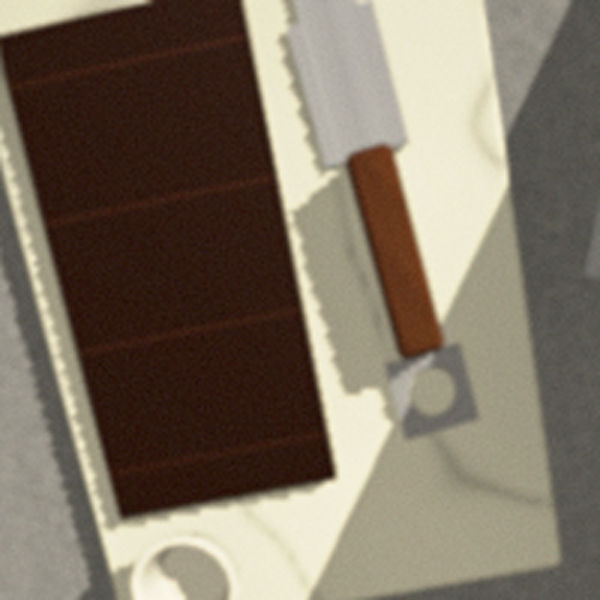

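Call:
send_rows(
  moves=[
    {"slide":[0.7,0.014,0.3],"turn":-0.07,"gripper":0.39},
    {"slide":[0.7,0.014,0.6],"turn":-0.14,"gripper":0.39},
    {"slide":[0.7,0.014,0.8],"turn":-0.176,"gripper":0.39},
    {"slide":[0.7,0.014,1.0],"turn":-0.176,"gripper":0.39},
    {"slide":[0.7,0.014,1.0],"turn":-0.176,"gripper":0.39},
  ],
)

```text
time_s: 4.95
tcp_pos: [0.5248, 0.0162, 0.1484]
eef_rot: [179.8, 0.0, -74.0]
contact_force: [-0.3, 0.6, -0.4]
gripper_width: 0.0597
gripper_force: 0.0
```

```bash
python3 - <<'E'
from h import *
np.set_printoptions(precision=4,suppress=True)
c=cap('wrist','w3.png');print(c['origin'],c['attitude'])
s=get_state();print(s['tcp_pos'],s['eef_rot'],s['time_s'],s['gripper_width']);print(delta([.5266,.018,.018]))
Rm=R.from_euler('xyz',s['eef_rot'],degrees=True)
print('proj tip handle',proj(c,[[.5266,.018,.041],[.5538,.1128,.025]]))
E
```

```text
[ 0.5484 -0.0623  0.3064] [ 162.4701   -0.1658 -163.9994]
[0.5222 0.0152 0.1441] [179.4454   0.0485 -74.1196] 5.0 0.05561731706450218
[-0.0091 -0.0413  0.8402]
proj tip handle [[277.7634 206.3513]
 [224.5378 283.136 ]]
```

View pics/w3.png

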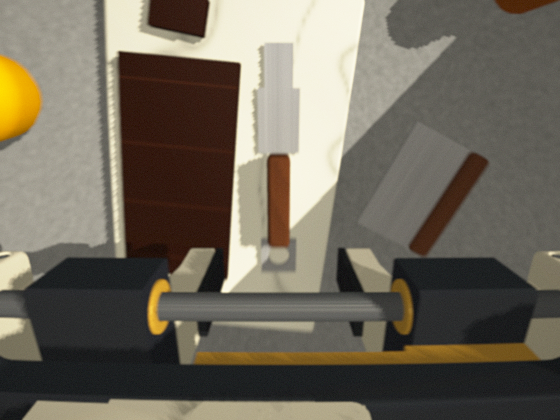

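The handle is upright in the image, at columns 268–290 and centred between the fingers (about 279). The full slab is visible and I see no obstruction. Descending.

Call:
send_rows(
  moves=[
    {"slide":[0,0,0.25],"turn":0,"gripper":0.39},
    {"slide":[0,0,0.45],"turn":0,"gripper":0.39},
    {"slide":[0,0,0.6],"turn":0,"gripper":0.39},
    {"slide":[0,0,0.6],"turn":0,"gripper":0.39},
    {"slide":[0,0,0.6],"turn":0,"gripper":0.39},
  ],
)

```text
time_s: 5.42
tcp_pos: [0.5267, 0.018, 0.0618]
eef_rot: [179.9, -0.0, -74.0]
contact_force: [-0.0, 0.6, 0.8]
gripper_width: 0.0344
gripper_force: 0.0
```

```bash
python3 - <<'E'
from h import *
np.set_printoptions(precision=4,suppress=True)
c=cap('wrist');
for i in range(2):
  c=cap('wrist'); s=get_state();print(s['tcp_pos'],s['eef_rot'],s['time_s'],s['gripper_width'],delta([.5266,.018,.018]))
# slab corners in w3
w=dict(c,origin=[ .5484,-.0623,.3064],attitude=[162.4701,-.1658,-163.9994])
for p in [(240,64),(232,200),(120,52)]: print(onz(w,*p,.025)[:2])
for p in [(279,250),(279,156)]: print(onz(w,*p,.041)[:2])
E
```

```text
[0.5281 0.0185 0.0635] [-179.8584   -0.0133  -74.0133] 5.5167 0.034404156241646854 [0.0002 0.0113 0.3032]
[0.5282 0.0185 0.0637] [-179.8127   -0.001   -74.029 ] 5.5667 0.034293524231571344 [0.0003 0.0121 0.3045]
[ 0.5869 -0.0836]
[0.5664 0.0283]
[ 0.6818 -0.0668]
[0.5144 0.0568]
[ 0.5374 -0.0235]
```

Call:
send_rows(
  moves=[
    {"slide":[0,0.005,0.1],"turn":0,"gripper":0.39},
    {"slide":[0,0.005,0.2],"turn":0,"gripper":0.39},
    {"slide":[0,0.005,0.28],"turn":0,"gripper":0.39},
    {"slide":[0,0.005,0.28],"turn":0,"gripper":0.39},
    {"slide":[0,0.005,0.28],"turn":0,"gripper":0.1},
  ],
  newtons=30,
)

```text
time_s: 5.98
tcp_pos: [0.5265, 0.0178, 0.0207]
eef_rot: [-179.9, -0.0, -74.1]
contact_force: [-0.5, 0.3, 0.4]
gripper_width: 0.0313
gripper_force: 0.0
```

Call:
send_rows(
  moves=[
    {"slide":[0,0,0],"turn":0,"gripper":0.1},
    {"slide":[0,0,0],"turn":0,"gripper":0.1},
    {"slide":[0,0,0],"turn":0,"gripper":0.1},
    {"slide":[0,0,0],"turn":0,"gripper":0.1},
    {"slide":[0,0,0],"turn":0,"gripper":0.1},
  ],
)

```text
time_s: 6.4
tcp_pos: [0.5268, 0.0179, 0.021]
eef_rot: [-179.9, 0.0, -74.1]
contact_force: [-0.2, 1.6, 7.8]
gripper_width: 0.0196
gripper_force: 30.0
```

Call:
send_rows(
  moves=[
    {"slide":[0,0,-0.2],"turn":0,"gripper":0.1},
    {"slide":[0,0,-0.4],"turn":0,"gripper":0.1},
    {"slide":[0,0,-0.6],"turn":0,"gripper":0.1},
    {"slide":[0,0,-0.8],"turn":0,"gripper":0.1},
    {"slide":[0,0,-1.0],"turn":0,"gripper":0.1},
  ],
)

```text
time_s: 6.82
tcp_pos: [0.5255, 0.0175, 0.1715]
eef_rot: [-180.0, 0.0, -74.1]
contact_force: [0.7, 0.0, -2.3]
gripper_width: 0.0198
gripper_force: 30.0
```

Call:
send_rows(
  moves=[
    {"slide":[0,0,-0.25],"turn":0,"gripper":0.1},
    {"slide":[0,0,-0.5],"turn":0,"gripper":0.1},
    {"slide":[0,0,-0.75],"turn":0,"gripper":0.1},
    {"slide":[0,0,-1.0],"turn":0,"gripper":0.1},
    {"slide":[0,0,-1.0],"turn":0,"gripper":0.1},
  ],
)

```text
time_s: 7.23
tcp_pos: [0.5287, 0.0175, 0.3284]
eef_rot: [-179.3, -0.1, -74.1]
contact_force: [1.2, 0.3, -0.0]
gripper_width: 0.0197
gripper_force: 30.0
```

```bash
python3 - <<'E'
from h import *
import pickle
np.set_printoptions(precision=4,suppress=True)
C={n:cap(n) for n in ['scene','side','wrist']};pickle.dump(C,open('c4.pkl','wb'))
s=get_state();print(s['tcp_pos'],s['eef_rot'],s['time_s'],s['gripper_width'],s['gripper_force'])
A=cv2.resize(C['scene']['img'][215:335,130:230,::-1],(400,480),interpolation=cv2.INTER_CUBIC)
B=cv2.resize(C['side']['img'][120:220,290:373,::-1],(398,480),interpolation=cv2.INTER_CUBIC)
cv2.imwrite('pics/stand.png',np.hstack([A,B]))
E
```

```text
[0.5253 0.0177 0.3196] [-179.9683    0.053   -74.1115] 7.3833 0.02003403460646328 29.989048540592194
```

View pics/stand.png

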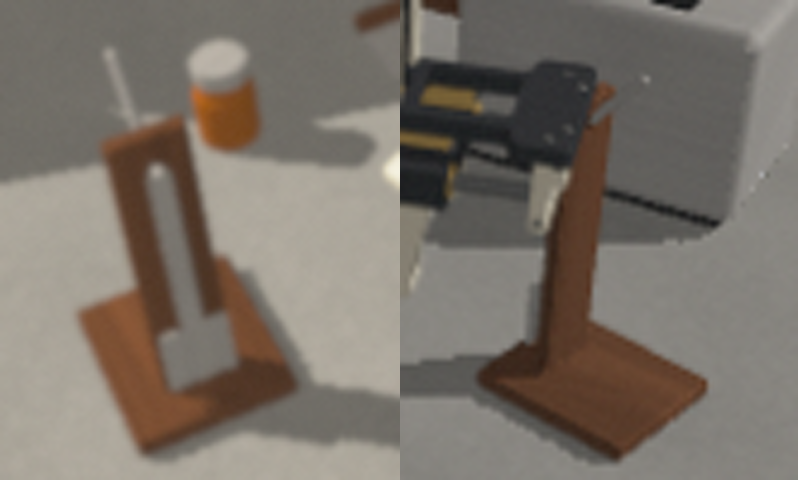

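The stand crops show the peg tip at scene pixel about (157.5,227.5) and side pixel about (341.5,136.3). The peg leans towards the robot, and the foot corners are visible. I'll triangulate these.

```bash
python3 - <<'E'
from h import *
import pickle
from scipy.optimize import least_squares
np.set_printoptions(precision=4,suppress=True)
C=pickle.load(open('c4.pkl','rb'));S,D,W=C['scene'],C['side'],C['wrist']
sc=lambda x,y:(130+x/4,215+y/4); sd=lambda x,y:(290+(x-400)/4.795,120+y/4.8)
tipS=sc(110,50);tipD=sd(647,78)
o1,d1=ray(S,*tipS);o2,d2=ray(D,*tipD)
A=np.stack([d1,-d2],1);t=np.linalg.lstsq(A,o2-o1,rcond=None)[0];print('tri',o1+d1*t[0],o2+d2*t[1],'z.257',onz(S,*tipS,.257),onz(D,*tipD,.257))
print('scene foot',[onz(S,*sc(*p),.015)[:2] for p in [(80,315),(143,440),(296,376),(222,258)]])
print('side foot',[onz(D,*sd(*p),.015)[:2] for p in [(480,375),(617,447),(706,382)]])
print('scene uptop',[onz(S,*sc(*p),.230)[:2] for p in [(103,143),(185,117),(108,155),(187,130)]])
# foot extents test via fit of both axis conventions
obs=[(S,sc(80,315)),(S,sc(143,440)),(S,sc(296,376)),(D,sd(480,375)),(D,sd(617,447)),(D,sd(706,382))]
for fx,fy in [(.065,.055),(.055,.065)]:
  cor=np.array([[fx,-fy],[fx,fy],[-fx,fy],[-fx,-fy]])
  for sh in range(1):
    def model(p):
        c,s=np.cos(p[2]),np.sin(p[2]);Q=np.array([[c,-s],[s,c]])
        F=cor@Q.T+p[:2];tip=Q@[.024-.0354,0]+p[:2]
        return F,tip
    def res(p):
        F,tip=model(p);F3=np.c_[F,np.full(4,.015)];r=[]
        for cam,px in obs:
            q=proj(cam,F3)-px;r.append(q[np.argmin((q**2).sum(1))])
        for cam,px in [(S,tipS),(D,tipD)]: r.append(proj(cam,[[*tip,.257]])[0]-px)
        return np.ravel(r)
    for y0 in [-.6,-.3,0,.3,.6]:
        f=least_squares(res,[.575,-.365,y0],loss='soft_l1');print(fx,f.x[:2],np.degrees(f.x[2]),f.cost)
    print(res(f.x).reshape(-1,2),model(f.x)[1])
print(proj(W,[[.56,-.365,.257],[.6,-.365,.215]]))
cv2.imwrite('pics/w4.png',cv2.resize(W['img'][0:300,100:400,::-1],(600,600)))
E
```

```text
tri [ 0.5324 -0.3581  0.258 ] [ 0.5305 -0.3596  0.2594] z.257 [ 0.5313 -0.3576  0.257 ] [ 0.532 -0.364  0.257]
scene foot [array([ 0.4784, -0.3997]), array([ 0.596 , -0.4241]), array([ 0.6202, -0.3225]), array([ 0.5008, -0.2987])]
side foot [array([ 0.6138, -0.3185]), array([ 0.4952, -0.2937]), array([ 0.4693, -0.395 ])]
scene uptop [array([ 0.5684, -0.3901]), array([ 0.5821, -0.3439]), array([ 0.5789, -0.3932]), array([ 0.5921, -0.3491])]
0.065 [ 0.5444 -0.3598] -12.341121105285588 5.861282460330093
0.065 [ 0.5444 -0.3598] -12.341104519603284 5.861282460203258
0.065 [ 0.5444 -0.3598] -12.341111967181098 5.861282460245835
0.065 [ 0.5444 -0.3598] -12.341110035444688 5.8612824602325855
0.065 [ 0.5801 -0.3818] 35.92898436223917 101.43421882312438
[[ 10.8993  -1.1331]
 [-21.2394   0.0826]
 [  2.6992  -9.0694]
 [  0.922    4.1396]
 [  9.4543 -12.9201]
 [ -9.1067   0.6216]
 [ -2.7236  14.5781]
 [ -8.4057  -6.2268]] [ 0.5709 -0.3885]
0.055 [ 0.5437 -0.362 ] -17.125945331402775 20.870499443227043
0.055 [ 0.5437 -0.362 ] -17.125897725582156 20.870499443146898
0.055 [ 0.5437 -0.362 ] -17.125938541125155 20.87049944318426
0.055 [ 0.5437 -0.362 ] -17.125936203132223 20.87049944317182
0.055 [ 0.5807 -0.3832] 26.483316891550704 113.02342571821912
[[ 20.4132  -4.552 ]
 [-21.5711   0.5357]
 [  2.3989  -8.7173]
 [  0.9811   3.9002]
 [  4.58    -9.6098]
 [-13.981    3.9319]
 [ -2.7166  14.4267]
 [ -8.3161  -6.1597]] [ 0.5704 -0.3883]
[[ 404.6775 -384.6385]
 [ 335.0473 -375.0585]]
```

View pics/w4.png

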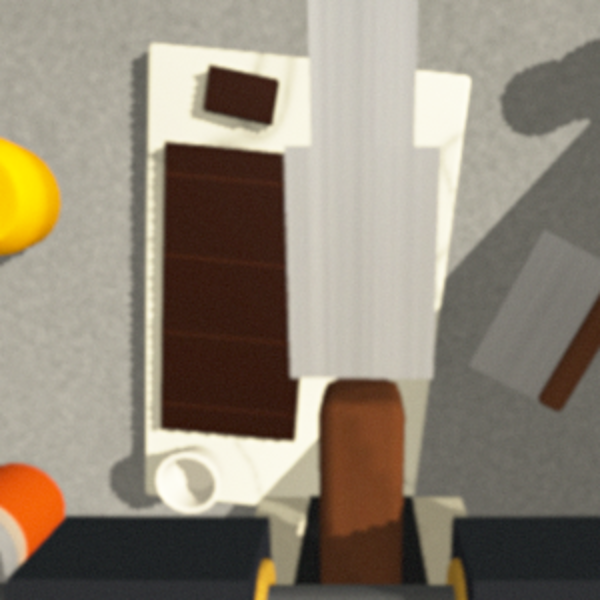

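The server is gripped squarely, with its blade along tool +x. The slab and offcut are undisturbed. I'll carry the server high to the stand, turning as I go.

Call:
send_rows(
  moves=[
    {"slide":[0.17,0.08,-0.1],"turn":0.078,"gripper":0.1},
    {"slide":[0.34,0.15,-0.2],"turn":0.156,"gripper":0.1},
    {"slide":[0.52,0.23,-0.2],"turn":0.234,"gripper":0.1},
    {"slide":[0.69,0.31,-0.2],"turn":0.312,"gripper":0.1},
    {"slide":[0.86,0.385,-0.2],"turn":0.39,"gripper":0.1},
  ],
)

```text
time_s: 7.8
tcp_pos: [0.5045, -0.1233, 0.3479]
eef_rot: [179.8, -0.0, -109.5]
contact_force: [0.5, 0.0, -3.4]
gripper_width: 0.0197
gripper_force: 30.0
```

Call:
send_rows(
  moves=[
    {"slide":[0.18,-0.02,0],"turn":0.078,"gripper":0.1},
    {"slide":[0.35,-0.04,0],"turn":0.156,"gripper":0.1},
    {"slide":[0.53,-0.06,0],"turn":0.234,"gripper":0.1},
    {"slide":[0.71,-0.08,0],"turn":0.312,"gripper":0.1},
    {"slide":[0.884,-0.095,0],"turn":0.39,"gripper":0.1},
  ],
)

```text
time_s: 8.22
tcp_pos: [0.4743, -0.2532, 0.3476]
eef_rot: [179.8, -0.1, -144.6]
contact_force: [1.2, 0.4, -1.0]
gripper_width: 0.0197
gripper_force: 30.0
```

Call:
send_rows(
  moves=[
    {"slide":[0.1,-0.08,0],"turn":0.078,"gripper":0.1},
    {"slide":[0.19,-0.16,0],"turn":0.156,"gripper":0.1},
    {"slide":[0.28,-0.24,0],"turn":0.234,"gripper":0.1},
    {"slide":[0.37,-0.32,0],"turn":0.312,"gripper":0.1},
    {"slide":[0.46,-0.404,0],"turn":0.39,"gripper":0.1},
  ],
)

```text
time_s: 8.63
tcp_pos: [0.4538, -0.3421, 0.3475]
eef_rot: [179.9, -0.2, -179.8]
contact_force: [0.0, -0.1, -0.8]
gripper_width: 0.0199
gripper_force: 30.0
```

Call:
send_rows(
  moves=[
    {"slide":[0,0,0],"turn":0.07,"gripper":0.1},
    {"slide":[0,0,0],"turn":0.144,"gripper":0.1},
    {"slide":[0,0,0],"turn":0.144,"gripper":0.1},
    {"slide":[0,0,0],"turn":0.144,"gripper":0.1},
    {"slide":[0,0,0],"turn":0.144,"gripper":0.1},
  ],
)

```text
time_s: 9.05
tcp_pos: [0.4546, -0.3414, 0.3486]
eef_rot: [180.0, -0.1, 167.9]
contact_force: [-0.9, 0.9, -1.3]
gripper_width: 0.0197
gripper_force: 30.0
```

```bash
python3 - <<'E'
from h import *
import pickle
np.set_printoptions(precision=4,suppress=True)
C={n:cap(n) for n in ['scene','side','wrist']};pickle.dump(C,open('c5.pkl','wb'))
s=get_state();print(s['tcp_pos'],s['eef_rot'],s['time_s'],s['gripper_width'],s['joints'])
A=cv2.resize(C['scene']['img'][185:285,130:230,::-1],(400,400),interpolation=cv2.INTER_CUBIC)
B=cv2.resize(C['side']['img'][90:190,290:390,::-1],(400,400),interpolation=cv2.INTER_CUBIC)
cv2.imwrite('pics/st5.png',np.hstack([A,B]))
Rm=R.from_euler('xyz',s['eef_rot'],degrees=True)
P=np.array(s['tcp_pos'])+Rm.apply([[-.0585,0,.0015],[-.0755,-.017,.0015],[-.0755,.017,.0015]])
print(P,proj(C['scene'],P),proj(C['side'],P))
E
```

```text
[ 0.4549 -0.3414  0.3494] [179.9949  -0.0181 167.7758] 9.2 0.019690112398358793 [-17.1869   7.3538  -1.086   -0.0035 -81.5786 -85.0368]
[[ 0.5121 -0.3538  0.3478]
 [ 0.5251 -0.374   0.3478]
 [ 0.5323 -0.3408  0.3478]] [[147.4634 191.1871]
 [142.3306 197.4352]
 [157.2322 192.6277]] [[350.0742 111.337 ]
 [348.4855 107.8459]
 [341.8479 111.4262]]
```

View pics/st5.png

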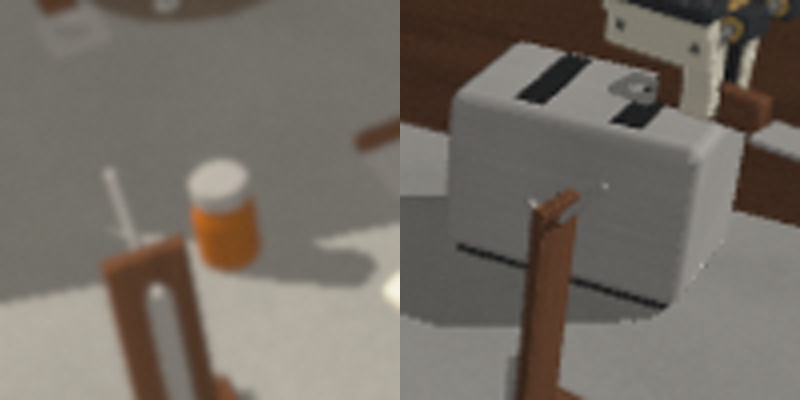

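The side view shows the eye hole at (350.5,112) against a prediction of (350.1,111.3). In the scene view it is at about (148.5,192.5) against (147.5,191.2). The peg tips are at (341,136.5) and (157.5,228). I'll refine both numerically.

```bash
python3 - <<'E'
from h import *
import pickle
from scipy.optimize import minimize
np.set_printoptions(precision=4,suppress=True)
C4=pickle.load(open('c4.pkl','rb'));C5=pickle.load(open('c5.pkl','rb'))
tcp=np.array([.4549,-.3414,.3490]);Rm=R.from_euler('xyz',[180,0,167.8],degrees=True)
K=8
def mask(cam,off,x0,y0,w,h):
    th=np.linspace(0,2*np.pi,24)
    def pl(z): return np.array([[-.0415,-.017,z],[-.0755,-.017,z],[-.0755,.017,z],[-.0415,.017,z]])
    hole=lambda z:np.c_[-.0585+.0105*np.cos(th),.0105*np.sin(th),np.full(24,z)]
    m=np.zeros((h*K,w*K),np.uint8)
    f=lambda P:((proj(cam,tcp+Rm.apply(P+off))-[x0,y0]+.5)*K).astype(np.int32)
    cv2.fillConvexPoly(m,cv2.convexHull(np.vstack([f(pl(.004)),f(pl(-.001))])),1)
    h1=np.zeros_like(m);h2=h1.copy();cv2.fillPoly(h1,[f(hole(.004))],1);cv2.fillPoly(h2,[f(hole(-.001))],1)
    m[(h1&h2)>0]=0
    return cv2.resize(m.astype(np.float32),(w,h),interpolation=cv2.INTER_AREA)
for n,(x0,y0,w,h) in {'scene':(136,184,26,18),'side':(339,103,17,18)}.items():
    a=C5[n]['img'][y0:y0+h,x0:x0+w].astype(float);b=C4[n]['img'][y0:y0+h,x0:x0+w].astype(float)
    d=np.clip((np.abs(cv2.GaussianBlur(a-b,(0,0),.5)).sum(2)-12)/40,0,1)
    print(n);print('\n'.join(''.join(' .:*#'[int(v*4)] for v in r) for r in d))
    best=[]
    for dx in np.arange(-.008,.0081,.002):
        for dy in np.arange(-.006,.0061,.002):
            for dz in np.arange(-.008,.0081,.002):
                m=mask(C5[n],np.array([dx,dy,dz]),x0,y0,w,h)
                best.append((((d-m)**2).sum(),dx,dy,dz))
    best.sort();print(np.array(best[:6]))
    if n=='scene': bs=best
    else: bd=best
k=lambda L:{tuple(np.round(b[1:],4)):b[0] for b in L}
s_,d_=k(bs),k(bd);tot=sorted((s_[q]+d_[q],q) for q in s_);print(tot[:6])
for n,(u,v) in {'scene':(157.5,228),'side':(341.2,136.4)}.items():
    im=C5[n]['img'].astype(int).sum(2);u,v=round(u),round(v);print(n,u,v);print(im[v-6:v+12,u-10:u+9])
E
```

```text
scene
 .###########*            
  :##########:            
  .##########.  .         
   .#######:  .::.        
    :##*:   .:::::.       
         .::******:.      
    .  ..:::::::::::      
   .:.:.........::::.     
   ..::.       ..::::.    
    .::..      .:::::.    
    ..::.......::::::.    
     .::::..:::::::..     
     .::::::::::..        
      .::::::..           
       .::...             
        ..                
                          
                          
[[71.3188  0.006   0.002  -0.008 ]
 [71.5782  0.008   0.004  -0.006 ]
 [71.7092  0.006   0.004  -0.008 ]
 [71.8623  0.008   0.002  -0.006 ]
 [71.8884  0.008   0.     -0.004 ]
 [71.9218  0.008   0.     -0.006 ]]
side
          *######
            .####
               .#
                 
                 
        ####:   #
      ########  .
    #########:##*
   #######**####*
   ######*.  ###*
   *######.#####:
      *##*#####*:
          #####  
          .*#:   
                 
                 
                 
                 
[[19.3984  0.002   0.006  -0.002 ]
 [19.5274  0.      0.002   0.    
[... 2931 characters left out ...]
 276 268 282 280 280 280 287 284 287 280 283
  283]
 [217 186 204 247 269 272 269 282 285 282 284 283 282 284 282 286 285 282
  283]
 [194 222 267 274 268 267 280 281 280 285 284 288 289 286 282 281 282 284
  284]
 [225 268 264 268 257 275 275 283 278 282 284 284 284 286 284 286 285 284
  279]
 [269 265 246 255 277 282 278 279 278 279 282 283 277 279 282 286 282 280
  284]
 [267 231 197 255 277 280 277 281 281 282 283 283 280 283 283 280 282 282
  279]
 [221 199 194 268 282 282 280 282 283 286 284 281 282 277 277 274 280 279
  277]
 [189 196 190 268 280 278 277 279 285 285 285 287 288 288 287 282 278 277
  286]
 [194 197 199 273 279 278 278 277 277 275 280 283 285 291 290 289 286 283
  281]]
```

Call:
send_rows(
  moves=[
    {"slide":[-0.06,0,0.15],"turn":0,"gripper":0.1},
    {"slide":[-0.06,0,0.3],"turn":0,"gripper":0.1},
    {"slide":[-0.06,0,0.43],"turn":0,"gripper":0.1},
    {"slide":[-0.06,0,0.49],"turn":0,"gripper":0.1},
    {"slide":[-0.06,0,0.49],"turn":0,"gripper":0.1},
  ],
)

```text
time_s: 9.62
tcp_pos: [0.4627, -0.343, 0.2739]
eef_rot: [179.9, -0.2, 167.7]
contact_force: [-0.9, -0.2, -1.1]
gripper_width: 0.0197
gripper_force: 30.0
```

```bash
python3 - <<'E'
from h import *
import pickle
np.set_printoptions(precision=4,suppress=True)
C={n:cap(n) for n in ['scene','side']};pickle.dump(C,open('c6.pkl','wb'))
for i in range(3):
    cap('side');s=get_state();print(s['tcp_pos'],s['eef_rot'],s['contact_force'],delta([.4635,-.3438,.275]),delta([.4857,-.3486,.248]))
C4=pickle.load(open('c4.pkl','rb'))
tcp=np.array(s['tcp_pos']);Rm=R.from_euler('xyz',s['eef_rot'],degrees=True)
for n,(x0,y0,w,h) in {'scene':(140,208,34,28),'side':(332,120,24,26)}.items():
    a=C[n]['img'][y0:y0+h,x0:x0+w].astype(float);b=C4[n]['img'][y0:y0+h,x0:x0+w].astype(float)
    d=np.clip((np.abs(cv2.GaussianBlur(a-b,(0,0),.5)).sum(2)-12)/40,0,1)
    print(n,proj(C[n],tcp+Rm.apply([[-.0585,0,.003],[-.0755,-.017,.003],[-.0755,.017,.003]]))-[x0,y0],'tip',proj(C[n],[[.533,-.359,.257],[.5676,-.3665,.215]])-[x0,y0]);print('\n'.join(''.join(' .:*#'[int(v*4)] for v in r) for r in d))
E
```

```text
[ 0.4643 -0.344   0.2775] [-179.952     0.0987  167.6813] [-0.7572 -0.1008 -0.9282] [0.0052 0.0003 0.0168] [-0.1459  0.0008  0.197 ]
[ 0.4644 -0.344   0.2777] [-179.9571    0.1338  167.6711] [-0.3026 -0.3148 -0.8824] [0.0059 0.0001 0.0182] [-0.1451  0.0006  0.1985]
[ 0.4643 -0.344   0.2776] [-179.9648    0.1358  167.6614] [ 0.0503 -0.4409 -1.1004] [0.0056 0.     0.0174] [-0.1454  0.0005  0.1978]
scene [[14.3839 11.3603]
 [ 9.5852 17.8729]
 [23.8324 12.9321]] tip [[17.3755 20.1141]
 [25.5625 42.5152]]
##.############:                  
##.############*                  
##..############                  
*.  .###########.                 
     :##########:                 
      ##########:                 
      :#########  ...             
       #######*  .::.             
       .###*.  .::**:.            
            .:*******:            
      ..  .::********:.           
      ..:..::.....:::*:.          
      ..::....     .:*::.         
      ..::..      .::**:.         
       .:::.    .:::***:.         
        .::....:::*****:.         
        .:::::::::::::.           
[... 316 characters left out ...]
                  .               
                                  
side [[12.4409 12.8846]
 [11.0308  9.1788]
 [ 4.5665 12.9738]] tip [[ 8.5787 16.8388]
 [-2.04   24.9518]]
    .*###**#############
      ###*:. :##########
    *:.#   .:::. ..:####
   .##***:..   .::*#####
    ########**:    .:**#
     .###########::.   .
        :###########**. 
          .###########* 
             .######### 
                **######
                 ## *###
                 ####.:#
                *######:
                #######:
                ######**
         .      ###### #
        .#.     ###### #
         :      ######:#
                  *#####
                    :.##
                      *#
```

Call:
send_rows(
  moves=[
    {"slide":[-0.015,0,0.025],"turn":0,"gripper":0.1},
    {"slide":[-0.035,0,0.05],"turn":0,"gripper":0.1},
    {"slide":[-0.055,0,0.075],"turn":0,"gripper":0.1},
    {"slide":[-0.08,0,0.105],"turn":0,"gripper":0.1},
    {"slide":[-0.08,0,0.105],"turn":0,"gripper":0.1},
  ],
)

```text
time_s: 10.28
tcp_pos: [0.4756, -0.346, 0.2588]
eef_rot: [180.0, -0.1, 167.6]
contact_force: [0.2, -0.7, -1.5]
gripper_width: 0.0198
gripper_force: 30.0
```

Call:
send_rows(
  moves=[
    {"slide":[-0.015,0,0.02],"turn":0,"gripper":0.1},
    {"slide":[-0.03,0,0.04],"turn":0,"gripper":0.1},
    {"slide":[-0.045,0,0.06],"turn":0,"gripper":0.1},
    {"slide":[-0.065,0,0.085],"turn":0,"gripper":0.1},
    {"slide":[-0.065,0,0.085],"turn":0,"gripper":0.1},
  ],
)

```text
time_s: 10.7
tcp_pos: [0.4851, -0.3482, 0.2465]
eef_rot: [180.0, -0.1, 167.6]
contact_force: [0.3, 1.0, -2.5]
gripper_width: 0.0198
gripper_force: 30.0
```

```bash
python3 - <<'E'
from h import *
import pickle
np.set_printoptions(precision=4,suppress=True)
C={n:cap(n) for n in ['scene','side','wrist']};pickle.dump(C,open('c7.pkl','wb'))
for i in range(2):
    cap('side');s=get_state();print(s['time_s'],s['tcp_pos'],s['eef_rot'],s['contact_force'],s['moment'],delta([.4857,-.3486,.249]))
C4=pickle.load(open('c4.pkl','rb'))
tcp=np.array(s['tcp_pos']);Rm=R.from_euler('xyz',s['eef_rot'],degrees=True)
n,(x0,y0,w,h)='scene',(140,212,34,34)
print(C[n]['img'].astype(int).sum(2)[y0+4:y0+24,x0+6:x0+28])
print(proj(C[n],tcp+Rm.apply([[-.0585,0,.004],[-.0755,-.017,.004],[-.0755,.017,.004]]))-[x0+6,y0+4],'tip',proj(C[n],[[.533,-.359,.257],[.5676,-.3665,.215]])-[x0+6,y0+4])
E
```

```text
10.9 [ 0.4849 -0.3483  0.2477] [-179.9936    0.0098  167.642 ] [ 0.398   0.1328 -1.6486] [-0.0185 -0.1805 -0.0038] [-0.0054 -0.0006 -0.0086]
10.95 [ 0.4849 -0.3483  0.2478] [-179.993     0.019   167.6428] [-0.4821 -0.1994 -1.7582] [ 0.0083 -0.2279 -0.035 ] [-0.0053 -0.0006 -0.0079]
[[223 173 180 185 182 180 180 179 186 182 212 297 400 452 471 467 446 391
  352 335 331 335]
 [267 188 180 182 182 182 181 178 180 183 196 281 378 445 466 461 445 400
  349 332 326 335]
 [327 229 178 176 178 187 183 178 179 182 193 259 356 425 450 444 424 385
  351 336 334 335]
 [384 268 186 180 185 188 182 185 180 183 186 231 319 382 406 397 379 358
  335 331 330 334]
 [409 301 203 180 182 186 184 185 187 180 185 208 260 324 350 353 344 332
  329 329 330 328]
 [423 328 223 178 177 185 180 186 185 185 184 195 230 281 317 330 332 328
  327 324 325 328]
 [434 362 247 184 178 181 186 189 185 180 188 194 207 254 293 322 331 330
  328 324 324 326]
 [429 369 269 195 178 181 182 183 186 185 191 184 199 229 277 310 322 327
  325 328 325 326]
 [399 353 288 235 206 190 183 188 190 187 186 191 192 205 256 298 316 328
[... 444 characters left out ...]
6 332 306 324 344 353
  354 348 334 333]
 [340 336 334 337 332 321 287 240 222 245 296 349 373 358 346 352 360 364
  364 356 348 334]
 [341 343 341 339 337 327 312 288 280 297 322 357 379 375 367 359 367 368
  367 365 353 337]
 [339 344 344 341 342 341 337 333 338 341 353 364 381 381 368 363 367 370
  366 366 361 347]
 [335 338 342 340 339 349 353 359 362 359 359 362 373 378 369 359 355 358
  361 368 363 354]
 [333 338 333 339 341 349 361 362 359 356 354 358 369 376 371 352 340 345
  352 363 364 361]
 [336 338 340 337 341 347 355 360 358 354 349 351 358 372 374 358 343 343
  353 361 365 362]]
[[13.716  18.6804]
 [ 9.0522 25.4603]
 [23.172  20.3524]] tip [[11.3755 12.1141]
 [19.5625 34.5152]]
```

```bash
python3 - <<'E'
from h import *
import pickle
C=pickle.load(open('c7.pkl','rb'))
A=cv2.resize(C['scene']['img'][210:260,135:185,::-1],(400,400),interpolation=cv2.INTER_CUBIC)
B=cv2.resize(C['side']['img'][110:160,315:365,::-1],(400,400),interpolation=cv2.INTER_CUBIC)
cv2.imwrite('pics/ins.png',np.hstack([A,B]))
E
```

```text
(no output)
```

View pics/ins.png

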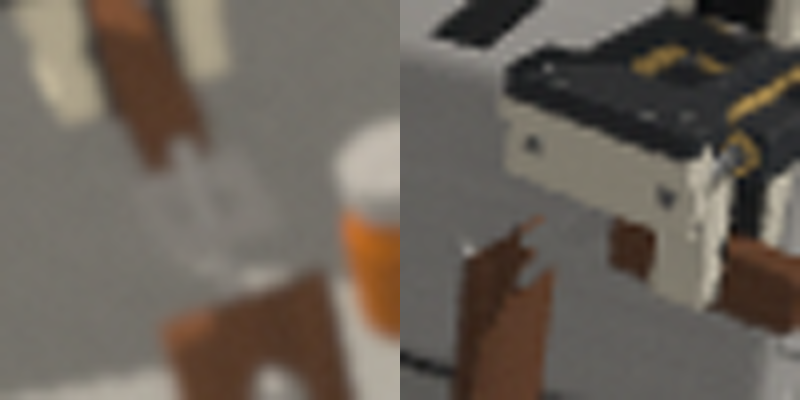

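The scene crop shows the peg, from (185,145) to (215,240), rising through the eye hole, with dark gaps on both sides. I'll slacken the grip so the server pivots down.

Call:
send_rows(
  moves=[
    {"slide":[0,0,0],"turn":0,"gripper":0.1},
    {"slide":[0,0,0],"turn":0,"gripper":0.1},
    {"slide":[0,0,0],"turn":0,"gripper":0.1},
    {"slide":[0,0,0],"turn":0,"gripper":0.1},
    {"slide":[0,0,0],"turn":0,"gripper":0.1},
  ],
  newtons=3,
)

```text
time_s: 11.37
tcp_pos: [0.4848, -0.3483, 0.2476]
eef_rot: [-180.0, -0.0, 167.6]
contact_force: [-0.6, -0.6, -1.8]
gripper_width: 0.0201
gripper_force: 3.0
```

```bash
python3 - <<'E'
from h import *
import pickle
np.set_printoptions(precision=4,suppress=True)
s=get_state();print(s['time_s'],s['tcp_pos'],s['contact_force'],s['moment'],s['gripper_width'],s['gripper_force'])
C={n:cap(n) for n in ['scene','side']};pickle.dump(C,open('c8.pkl','wb'))
C7=pickle.load(open('c7.pkl','rb'))
for n in C: 
    print(n,(np.abs(C[n]['img'].astype(int)-C7[n]['img']).sum(2)>40).sum())
    for k in ['server','server_eye']: print(k,[(np.round(d['location'],4).tolist(),round(d['p'],2)) for d in optics.look_for(n,k)[:2]])
E
```

```text
11.3667 [ 0.4848 -0.3483  0.2476] [-0.6039 -0.6133 -1.7782] [-0.0087  0.0644  0.0138] 0.020122453448366787 2.999972552061081
scene 1071
server [([0.5274, -0.3556, 0.2582], 0.79)]
server_eye [([0.5268, -0.3534, 0.2554], 0.59), ([0.3943, -0.0241, 0.0056], 0.58)]
side 903
server [([0.4443, -0.3307, 0.2383], 0.85)]
server_eye [([0.4426, -0.3324, 0.2383], 0.64), ([0.5641, 0.0453, 0.0135], 0.39)]
```

Call:
send_rows(
  moves=[
    {"slide":[0,0,0],"turn":0,"gripper":0.24},
    {"slide":[0,0,0],"turn":0,"gripper":0.26},
    {"slide":[0,0,0],"turn":0,"gripper":0.3},
    {"slide":[0,0,0],"turn":0,"gripper":0.34},
    {"slide":[0,0,0],"turn":0,"gripper":0.4},
  ],
)

```text
time_s: 12.08
tcp_pos: [0.485, -0.3483, 0.2477]
eef_rot: [-180.0, 0.0, 167.6]
contact_force: [0.2, 0.3, -0.1]
gripper_width: 0.0314
gripper_force: 0.0
```

Call:
send_rows(
  moves=[
    {"slide":[0,0,0],"turn":0,"gripper":0.5},
    {"slide":[0,0,0],"turn":0,"gripper":0.6},
    {"slide":[0,0,0],"turn":0,"gripper":0.6},
    {"slide":[0,0,0],"turn":0,"gripper":0.6},
    {"slide":[0,0,0],"turn":0,"gripper":0.6},
  ],
)

```text
time_s: 12.5
tcp_pos: [0.4849, -0.3483, 0.2475]
eef_rot: [-180.0, -0.0, 167.6]
contact_force: [0.1, -0.0, 0.5]
gripper_width: 0.0521
gripper_force: 0.0
```

```bash
python3 - <<'E'
from h import *
import pickle
np.set_printoptions(precision=4,suppress=True)
s=get_state();print(s['time_s'],s['tcp_pos'],s['contact_force'],s['moment'],s['gripper_width'],s['gripper_force'])
for n in ['scene','side']:
    a=cap(n)['img'].astype(int);b=cap(n)['img'];print(n,'moving',(np.abs(a-b).sum(2)>40).sum())
    for k in ['server','server_eye']: print(k,[(np.round(d['location'],4).tolist(),round(d['p'],2)) for d in optics.look_for(n,k)[:2]])
E
```

```text
12.5 [ 0.4849 -0.3483  0.2475] [ 0.1376 -0.0279  0.536 ] [ 0.0354 -0.1621  0.0066] 0.052139975962324045 0.0
scene moving 1
server []
server_eye []
side moving 1
server [([0.5653, -0.3606, 0.144], 0.55)]
server_eye [([0.5657, -0.3546, 0.1488], 0.75)]
```

The server now hangs from the peg: the network places its middle at (0.565,-0.36,0.144), it is still, and the gripper carries no load. Now I'll measure the straightedge in picture w1.

Call:
send_rows(
  moves=[
    {"slide":[0,0,-0.2],"turn":0,"gripper":0.6},
    {"slide":[0,0,-0.45],"turn":0,"gripper":0.6},
    {"slide":[0,0,-0.7],"turn":0,"gripper":0.6},
    {"slide":[0,0,-0.8],"turn":0,"gripper":0.6},
    {"slide":[0,0,-0.8],"turn":0,"gripper":0.6},
  ],
)

```text
time_s: 13.32
tcp_pos: [0.4861, -0.3493, 0.3728]
eef_rot: [-179.9, 0.4, 167.6]
contact_force: [0.3, -0.4, 0.5]
gripper_width: 0.0525
gripper_force: 0.0
```

```bash
python3 - <<'E'
from h import *
np.set_printoptions(precision=4,suppress=True)
im=cv2.imread('pics/w1.png')[:,:,::-1].astype(int)
c=dict(cap('wrist'));c.update(origin=[.4705,.3694,.5235],attitude=[162.6649,.1971,-90.036])
br=((im[:,:,0]>1.5*im[:,:,2])&(im[:,:,0]>50)).astype(np.uint8);br[:,:265]=0;br[:,315:]=0;br[110:]=0
ys,xs=np.where(br);print(len(xs),xs.min(),xs.max(),ys.min(),ys.max())
b=cv2.boxPoints(cv2.minAreaRect(np.c_[xs,ys].astype(np.float32)));print(b);print([onz(c,*q,.045)[:2] for q in b])
g=im.sum(2)
print(np.array([g[60,262:322:2],g[20,250:310:2],g[120,275:335:2]]))
# strip centreline: per row bright mask excluding ticks
L=[];Rr=[]
for v in range(8,150,4):
    row=g[v:v+3].mean(0);seg=np.where(row[255:330]>np.median(row[180:240])+40)[0]+255
    if len(seg)>3: L.append((seg.min(),v+1));Rr.append((seg.max(),v+1))
print(L[::4],Rr[::4])
for P in (L,Rr):
    Q=np.array([onz(c,u,v,.005)[:2] for u,v in P]);p=np.polyfit(Q[:,0],Q[:,1],1);r=Q[:,1]-np.polyval(p,Q[:,0]);k=abs(r)<.004;p=np.polyfit(Q[k,0],Q[k,1],1);print('edge y=',p,np.degrees(np.arctan(p[0])),k.sum(),r[k].std())
print('hole',onz(c,305,139,.005))
E
```

```text
488 281 299 45 91
[[279.2118  46.9529]
 [289.9059  44.5765]
 [299.8352  89.2588]
 [289.1411  91.6353]]
[array([0.5464, 0.3721]), array([0.5493, 0.3578]), array([0.4922, 0.3436]), array([0.489 , 0.3584])]
[[304 310 292 291 280 284 298 326 376 379 203 135 134 141 143 148 283 355
  312 309 330 321 311 304 306 311 294 305 306 312]
 [308 308 298 296 304 302 304 308 304 316 334 392 404 400 399 387 396 401
  396 385 345 308 305 293 296 294 301 295 290 308]
 [301 306 295 307 302 304 314 311 329 369 378 373 379 379 387 383 377 388
  349 309 318 309 310 297 310 311 304 322 322 313]]
[(np.int64(263), 9), (np.int64(266), 25), (np.int64(272), 41), (np.int64(274), 57), (np.int64(280), 73), (np.int64(283), 93), (np.int64(289), 109), (np.int64(293), 125), (np.int64(295), 141)] [(np.int64(288), 9), (np.int64(292), 25), (np.int64(292), 41), (np.int64(298), 57), (np.int64(299), 73), (np.int64(304), 93), (np.int64(304), 109), (np.int64(312), 125), (np.int64(315), 141)]
edge y= [0.2504 0.2436] 14.059246506715397 34 0.001578683983563913
edge y= [0.2324 0.2205] 13.080915140386024 32 0.001953565259184065
hole [0.4202 0.3322 0.005 ]
```

Call:
send_rows(
  moves=[
    {"slide":[0,0.19,0],"turn":-0.078,"gripper":0.6},
    {"slide":[0,0.38,0],"turn":-0.156,"gripper":0.6},
    {"slide":[0,0.57,0],"turn":-0.234,"gripper":0.6},
    {"slide":[0,0.76,0],"turn":-0.312,"gripper":0.6},
    {"slide":[0,0.95,0],"turn":-0.39,"gripper":0.6},
  ],
)

```text
time_s: 13.78
tcp_pos: [0.515, -0.2077, 0.3663]
eef_rot: [179.9, -0.1, -156.9]
contact_force: [0.5, -1.3, -0.5]
gripper_width: 0.0525
gripper_force: 0.0
```

Call:
send_rows(
  moves=[
    {"slide":[-0.11,0.19,0],"turn":-0.078,"gripper":0.6},
    {"slide":[-0.21,0.37,0],"turn":-0.156,"gripper":0.6},
    {"slide":[-0.32,0.56,0],"turn":-0.234,"gripper":0.6},
    {"slide":[-0.43,0.75,0],"turn":-0.312,"gripper":0.6},
    {"slide":[-0.535,0.93,0],"turn":-0.39,"gripper":0.6},
  ],
)

```text
time_s: 14.2
tcp_pos: [0.5349, -0.0477, 0.3665]
eef_rot: [179.9, -0.0, -121.8]
contact_force: [0.5, -0.2, 0.2]
gripper_width: 0.0528
gripper_force: 0.0
```

Call:
send_rows(
  moves=[
    {"slide":[-0.17,0.09,0],"turn":-0.07,"gripper":0.6},
    {"slide":[-0.35,0.17,0],"turn":-0.14,"gripper":0.6},
    {"slide":[-0.52,0.26,0],"turn":-0.21,"gripper":0.6},
    {"slide":[-0.7,0.35,0],"turn":-0.285,"gripper":0.6},
    {"slide":[-0.87,0.436,0],"turn":-0.357,"gripper":0.6},
  ],
)

```text
time_s: 14.62
tcp_pos: [0.549, 0.0974, 0.3664]
eef_rot: [179.9, -0.0, -89.7]
contact_force: [0.9, 0.1, 0.1]
gripper_width: 0.0526
gripper_force: 0.0
```

Call:
send_rows(
  moves=[
    {"slide":[-0.25,0,0],"turn":0,"gripper":0.6},
    {"slide":[-0.5,0,0],"turn":0,"gripper":0.6},
    {"slide":[-0.63,0,0],"turn":0,"gripper":0.6},
    {"slide":[-0.63,0,0],"turn":0,"gripper":0.6},
    {"slide":[-0.63,0,0],"turn":0,"gripper":0.6},
  ],
)

```text
time_s: 15.03
tcp_pos: [0.5491, 0.1915, 0.3659]
eef_rot: [179.9, -0.1, -89.9]
contact_force: [0.5, -0.4, -0.4]
gripper_width: 0.0526
gripper_force: 0.0
```

```bash
cat > slab.py <<'E'
from h import *
from scipy.optimize import least_squares
def fit(c,p0=(.5539,.1128,9.9),rng=None,rows=240):
    """slab front-left corner and yaw from dark-to-light edges of the slab top (z=.025)"""
    g=cv2.GaussianBlur(c['img'].astype(np.float32).sum(2),(0,0),.8)
    def pts(p):
        a=np.radians(p[2]);X=np.array([np.cos(a),np.sin(a)]);Y=np.array([-X[1],X[0]]);o=np.array(p[:2])
        out=[]
        for t in np.linspace(.008,.192,24):
            out.append((o-t*Y,-X))
        for t in np.linspace(.01,.09,10): out.append((o+t*X,Y));out.append((o-.2*Y+t*X,-Y))
        return out
    p=np.array(p0,float)
    for it in range(6):
        W=.012 if it<2 else .007
        obs=[]
        for q,n in pts(p):
            s=np.linspace(-W,W,49);P=np.c_[q+s[:,None]*n,np.full(49,.025)]
            uv=proj(c,P).astype(np.float32)
            if uv.min()<2 or uv[:,0].max()>556 or uv[:,1].max()>rows: continue
            v=cv2.remap(g,uv[:,:1],uv[:,1:],cv2.INTER_LINEAR)[:,0];d=np.diff(v);k=np.argmax(d)
            if d[k]<4 or v[:max(k-3,1)].mean()>150: continue
            obs.append((q+n*(s[k]+s[k+1])/2))
        obs=np.array(obs)
        def res(x):
            a=np.radians(x[2]);M=np.array([[np.cos(a),np.sin(a)],[-np.sin(a),np.cos(a)]]);l=(obs-x[:2])@M.T
            return np.min(np.abs(np.c_[l[:,0],l[:,1],l[:,1]+.2]),1)
        p=least_squares(res,p,loss='soft_l1',f_scale=.001,x_scale=[.01,.01,1]).x
    return p,len(obs),res(p).mean()
E
python3 - <<'E'
from slab import *
import pickle
np.set_printoptions(precision=4,suppress=True)
c=cap('wrist');pickle.dump(c,open('w9.pkl','wb'));s=get_state();print(s['time_s'],s['tcp_pos'],s['eef_rot'],c['origin'],c['attitude'])
print(fit(c),proj(c,[[.5539,.1128,.025],[.588,-.083,.025]]))
print(fit(pickle.load(open('w2.pkl','rb'))))
for n in ['scene','side']: print(n,fit(cap(n),rows=415))
E
```

```text
15.0833 [0.5492 0.1906 0.3663] [179.9     -0.0657 -89.9714] [0.5503 0.11   0.524 ] [ 162.5802   -0.1385 -179.8747]
(array([ 0.5528,  0.1119, 10.4751]), 27, np.float64(0.0002845120521094661)) [[276.7293 106.9341]
 [250.7704 -46.3977]]
(array([ 0.5525,  0.1126, 10.2589]), 34, np.float64(0.0003728972519187311))Traceback (most recent call last):
  File "<stdin>", line 7, in <module>
  File "slab.py", line 28, in fit
    p=least_squares(res,p,loss='soft_l1',f_scale=.001,x_scale=[.01,.01,1]).x
      ~~~~~~~~~~~~~^^^^^^^^^^^^^^^^^^^^^^^^^^^^^^^^^^^^^^^^^^^^^^^^^^^^^^^
    return func(*args, **kwargs)
    vector_fun = VectorFunction(
        fun_wrapped,
    ...<6 lines>...
        workers=workers
    )
    self._update_fun()
    ~~~~~~~~~~~~~~~~^^
    self.f = self.fun_wrapped(xp_copy(self.x))
             ~~~~~~~~~~~~~~~~^^^^^^^^^^^^^^^^^
    return np.atleast_1d(self.fun(x))
                         ~~~~~~~~^^^
    return self.f(x, *self.args, **self.kwargs)
           ~~~~~~^^^^^^^^^^^^^^^^^^^^^^^^^^^^^^
  File "slab.py", line 26, in res
    a=np.radians(x[2]);M=np.array([[np.cos(a),np.sin(a)],[-np.sin(a),np.cos(a)]]);l=(obs-x[:2])@M.T
                                                                                     ~~~^~~~~~
ValueError: operands could not be broadcast together with shapes (0,) (2,)
```

Call:
send_rows(
  moves=[
    {"slide":[-0.2,0.05,0.1],"turn":0.078,"gripper":0.6},
    {"slide":[-0.4,0.1,0.2],"turn":0.156,"gripper":0.6},
    {"slide":[-0.6,0.15,0.35],"turn":0.234,"gripper":0.6},
    {"slide":[-0.8,0.2,0.5],"turn":0.312,"gripper":0.6},
    {"slide":[-0.8,0.2,0.6],"turn":0.39,"gripper":0.6},
  ],
)

```text
time_s: 15.55
tcp_pos: [0.5184, 0.3127, 0.2749]
eef_rot: [179.9, -0.1, -125.4]
contact_force: [-0.6, -0.5, -0.2]
gripper_width: 0.0525
gripper_force: 0.0
```

Call:
send_rows(
  moves=[
    {"slide":[-0.13,0.09,0.2],"turn":0.078,"gripper":0.6},
    {"slide":[-0.257,0.18,0.4],"turn":0.156,"gripper":0.6},
    {"slide":[-0.257,0.18,0.6],"turn":0.234,"gripper":0.6},
    {"slide":[-0.257,0.18,0.8],"turn":0.312,"gripper":0.6},
    {"slide":[-0.257,0.18,1.0],"turn":0.39,"gripper":0.6},
  ],
)

```text
time_s: 15.97
tcp_pos: [0.52, 0.3565, 0.1262]
eef_rot: [-180.0, 0.0, -160.6]
contact_force: [-0.2, 1.1, 0.6]
gripper_width: 0.053
gripper_force: 0.0
```

Call:
send_rows(
  moves=[
    {"slide":[0,0,0],"turn":0.069,"gripper":0.6},
    {"slide":[0,0,0],"turn":0.069,"gripper":0.6},
    {"slide":[0,0,0],"turn":0.069,"gripper":0.6},
    {"slide":[0,0,0],"turn":0.069,"gripper":0.6},
    {"slide":[0,0,0],"turn":0.069,"gripper":0.6},
  ],
)

```text
time_s: 16.38
tcp_pos: [0.5205, 0.3576, 0.129]
eef_rot: [179.9, 0.1, -166.3]
contact_force: [-0.3, 0.7, 0.2]
gripper_width: 0.0523
gripper_force: 0.0
```

```bash
python3 - <<'E'
from slab import *
import pickle
np.set_printoptions(precision=4,suppress=True)
c=cap('wrist');pickle.dump(c,open('w10.pkl','wb'));s=get_state();print(s['time_s'],s['tcp_pos'],s['eef_rot'],s['gripper_width'],s['joints'])
print(delta([.519,.3577,.013]))
print(fit(pickle.load(open('c4.pkl','rb'))['wrist'],rows=235))
g=c['img'].astype(int)
print(proj(c,[[.489,.351,.045],[.4202,.3322,.005],[.4023,.330,.005]]))
P=[]
for v in range(20,230,15):
    row=g[v].sum(1);m=np.median(row[150:220]);seg=np.where(row[220:340]>m+40)[0]+220
    bb=np.where(g[v,220:340,0]>1.5*g[v,220:340,2])[0]+220
    print(v,m,(seg.min(),seg.max(),len(seg)) if len(seg) else None,(bb.min(),bb.max(),len(bb)) if len(bb) else None)
E
```

```text
16.4333 [0.5204 0.3577 0.1289] [ 179.9245    0.1082 -166.3451] 0.052258827710529136 [  52.1868   20.7559  -12.532     0.01    -56.5805 -128.5373]
[0.0106 0.0014 0.7726]
(array([ 0.5542,  0.1076, 16.3279]), 37, np.float64(0.001493257861847185))
[[281.2474 172.1002]
 [278.6996  75.3292]
 [281.3328  51.3972]]
20 329.0 None None
35 329.5 None None
50 330.0 None None
65 332.0 (np.int64(257), np.int64(302), 46) None
80 338.5 (np.int64(258), np.int64(301), 28) None
95 331.0 (np.int64(258), np.int64(301), 44) None
110 338.0 (np.int64(258), np.int64(301), 44) None
125 337.0 (np.int64(259), np.int64(300), 42) None
140 336.0 (np.int64(265), np.int64(294), 30) None
155 336.0 (np.int64(260), np.int64(300), 41) None
170 340.5 (np.int64(266), np.int64(292), 5) (np.int64(272), np.int64(288), 17)
185 343.5 (np.int64(261), np.int64(297), 13) (np.int64(270), np.int64(289), 20)
200 347.0 (np.int64(267), np.int64(268), 2) (np.int64(271), np.int64(289), 19)
215 349.0 (np.int64(267), np.int64(268), 2) (np.int64(271), np.int64(289), 19)
```

Call:
send_rows(
  moves=[
    {"slide":[0.01,0,0.25],"turn":0,"gripper":0.6},
    {"slide":[0.01,0,0.5],"turn":0,"gripper":0.6},
    {"slide":[0.01,0,0.65],"turn":0,"gripper":0.6},
    {"slide":[0.01,0,0.76],"turn":0,"gripper":0.6},
    {"slide":[0.01,0,0.76],"turn":0,"gripper":0.6},
  ],
)

```text
time_s: 16.85
tcp_pos: [0.5168, 0.3555, 0.0104]
eef_rot: [-179.8, -0.2, -166.4]
contact_force: [-0.1, -0.5, -0.5]
gripper_width: 0.0524
gripper_force: 0.0
```

Call:
send_rows(
  moves=[
    {"slide":[0,0,0],"turn":0,"gripper":0.1},
    {"slide":[0,0,0],"turn":0,"gripper":0.1},
    {"slide":[0,0,0],"turn":0,"gripper":0.1},
    {"slide":[0,0,0],"turn":0,"gripper":0.1},
    {"slide":[0,0,0],"turn":0,"gripper":0.1},
  ],
  newtons=40,
)

```text
time_s: 17.27
tcp_pos: [0.5188, 0.3577, 0.0149]
eef_rot: [179.9, 0.1, -166.4]
contact_force: [-0.8, 0.8, -0.8]
gripper_width: 0.0248
gripper_force: 0.0
```

Call:
send_rows(
  moves=[
    {"slide":[0,0,0],"turn":0,"gripper":0.1},
    {"slide":[0,0,0],"turn":0,"gripper":0.1},
    {"slide":[0,0,-0.2],"turn":0,"gripper":0.1},
    {"slide":[0,0,-0.4],"turn":0,"gripper":0.1},
    {"slide":[0,0,-0.6],"turn":0,"gripper":0.1},
  ],
)

```text
time_s: 17.68
tcp_pos: [0.5177, 0.3565, 0.1038]
eef_rot: [-179.9, -0.1, -166.4]
contact_force: [1.0, 0.9, -2.0]
gripper_width: 0.0155
gripper_force: 40.0
```

Call:
send_rows(
  moves=[
    {"slide":[0,0,-0.2],"turn":0,"gripper":0.1},
    {"slide":[0,0,-0.4],"turn":0,"gripper":0.1},
    {"slide":[0,0,-0.4],"turn":0,"gripper":0.1},
    {"slide":[0,0,-0.4],"turn":0,"gripper":0.1},
    {"slide":[0,0,-0.4],"turn":0,"gripper":0.1},
  ],
)

```text
time_s: 18.1
tcp_pos: [0.5177, 0.3567, 0.1628]
eef_rot: [-180.0, -0.1, -166.5]
contact_force: [-0.2, -0.2, -2.4]
gripper_width: 0.0157
gripper_force: 40.0
```

```bash
python3 - <<'E'
from slab import *
import pickle
np.set_printoptions(precision=4,suppress=True)
c0=pickle.load(open('w10.pkl','rb'));g0=c0['img'].astype(int).sum(2)
print('before',g0[48:68:2,262:298].mean(1))
k=np.diff(cv2.GaussianBlur(g0[40:75,262:298].mean(1).astype(np.float32),(0,0),.8)[:,0]);v0=40.5+np.argmax(k);e=onz(c0,279.7,v0,.005);print('hole end row',v0,e)
a=np.radians(13.65);print('centre',e[:2]+.12*np.array([np.cos(a),np.sin(a)]))
c=cap('wrist');pickle.dump(c,open('w11.pkl','wb'));s=get_state();print(s['time_s'],s['tcp_pos'],s['eef_rot'],s['gripper_width'],s['gripper_force'],s['contact_force'],s['moment'])
g=c['img'].astype(int)
z=s['tcp_pos'][2]-.012+.005
Rm=R.from_euler('xyz',s['eef_rot'],degrees=True)
print('expected end',proj(c,[np.r_[s['tcp_pos'],][:3]+Rm.apply([.12,0,.007])]))
print(np.round(g[0:60:2,262:298].sum(2).mean(1)))
for v in range(5,230,25): 
    r=g[v].sum(1);print(v,r[240:330:4])
E
```

```text
before [329.     328.3611 336.75   406.2778 416.8056 411.6944 415.5556 421.3056
 425.2778 426.4444]
hole end row 53.5 [0.4041 0.3291 0.005 ]
centre [0.5207 0.3574]
18.15 [0.5175 0.3564 0.1621] [-179.9468   -0.1264 -166.4582] 0.016136779492022888 39.998191595077515 [-0.0359 -0.6365 -2.6915] [ 0.036  -0.1472 -0.0053]
expected end [[279.6145  15.3097]]
[336. 336. 338. 344. 344. 343. 342. 345. 344. 343. 349. 415. 435. 429.
 423. 423. 420. 428. 435. 433. 435. 441. 440. 413. 380. 374. 368. 357.
 349. 349.]
5 [330 341 328 348 333 343 328 351 348 333 350 343 355 345 328 322 320 336
 349 343 345 332 338]
30 [354 429 420 423 426 428 433 426 419 421 419 415 427 425 430 431 420 427
 419 420 335 339 338]
55 [342 427 423 422 423 418 411 328 347 323 339 338 330 327 425 433 428 418
 417 414 346 345 327]
80 [365 420 432 428 419 426 434 430 432 438 432 429 433 443 429 436 431 432
 436 427 356 329 329]
105 [340 426 426 419 430 434 431 415 429 431 431 426 435 426 438 427 414 442
 429 396 329 341 334]
130 [340 347 353 353 418 430 420 421 417 425 422 422 417 429 420 417 416 365
 345 347 345 342 333]
155 [352 361 411 418 423 428 420 423 416 415 427 417 418 430 430 408 405 427
 415 343 340 340 343]
180 [354 358 408 407 422 420 409 406 402 408 410 406 402 412 403 402 412 413
 406 354 330 346 357]
205 [349 357 397 396 402 406 397 400 391 405 397 403 396 412 406 389 400 399
 392 331 349 342 348]
```

Call:
send_rows(
  moves=[
    {"slide":[0.03,-0.17,0],"turn":-0.078,"gripper":0.1},
    {"slide":[0.055,-0.34,0],"turn":-0.156,"gripper":0.1},
    {"slide":[0.08,-0.51,0],"turn":-0.234,"gripper":0.1},
    {"slide":[0.11,-0.68,0],"turn":-0.312,"gripper":0.1},
    {"slide":[0.138,-0.858,0],"turn":-0.39,"gripper":0.1},
  ],
)

```text
time_s: 18.57
tcp_pos: [0.5274, 0.2255, 0.1617]
eef_rot: [180.0, -0.2, -131.0]
contact_force: [0.5, -0.3, -1.7]
gripper_width: 0.0159
gripper_force: 40.0
```

Call:
send_rows(
  moves=[
    {"slide":[0.12,-0.13,0],"turn":-0.078,"gripper":0.1},
    {"slide":[0.24,-0.26,0],"turn":-0.156,"gripper":0.1},
    {"slide":[0.36,-0.38,0],"turn":-0.234,"gripper":0.1},
    {"slide":[0.48,-0.51,0],"turn":-0.312,"gripper":0.1},
    {"slide":[0.593,-0.638,0],"turn":-0.39,"gripper":0.1},
  ],
)

```text
time_s: 18.98
tcp_pos: [0.5404, 0.0954, 0.1619]
eef_rot: [179.8, -0.1, -95.9]
contact_force: [-0.4, 0.5, -2.4]
gripper_width: 0.0157
gripper_force: 40.0
```

Call:
send_rows(
  moves=[
    {"slide":[0.18,-0.04,0],"turn":-0.07,"gripper":0.1},
    {"slide":[0.36,-0.07,0],"turn":-0.14,"gripper":0.1},
    {"slide":[0.54,-0.11,0],"turn":-0.182,"gripper":0.1},
    {"slide":[0.715,-0.145,0.15],"turn":-0.182,"gripper":0.1},
    {"slide":[0.715,-0.145,0.3],"turn":-0.182,"gripper":0.1},
  ],
)

```text
time_s: 19.4
tcp_pos: [0.5513, -0.0153, 0.1176]
eef_rot: [180.0, -0.0, -80.0]
contact_force: [0.1, -0.4, -1.9]
gripper_width: 0.0158
gripper_force: 40.0
```

```bash
python3 - <<'E'
from slab import *
import pickle
np.set_printoptions(precision=4,suppress=True)
cap('wrist');cap('wrist');c=cap('wrist','w12.png');pickle.dump(c,open('w12.pkl','wb'));s=get_state();print(s['time_s'],s['tcp_pos'],s['eef_rot'],s['gripper_width'],c['origin'],c['attitude'])
print('delta',delta([.5505,-.0124,.034]))
w3=dict(c,img=cv2.imread('pics/w3.png')[:,:,::-1],origin=[ .5484,-.0623,.3064],attitude=[162.4701,-.1658,-163.9994])
print('w3',fit(w3,rows=235))
# slab front edge and strip edges in this picture
g=cv2.GaussianBlur(c['img'].astype(np.float32).sum(2),(0,0),.7)
a=np.radians(10.1)
print('pred slab',proj(c,[[.5527,.1122,.025],[.5527+.2*np.sin(a),.1122-.2*np.cos(a),.025]]))
for v in range(15,235,20): print(v,g[v,150:330:4].astype(int))
E
```

```text
19.55 [ 0.5494 -0.0129  0.1161] [179.6422  -0.0384 -79.9416] 0.015737567571476523 [ 0.5641 -0.0938  0.2719] [ 162.5088   -0.5327 -170.0086]
delta [-0.0021 -0.0112  0.547 ]
w3 (array([ 0.5516,  0.1121, 10.1643]), 28, np.float64(0.00019857648480032193))
pred slab [[250.7547 339.6478]
 [242.6767 111.5927]]
15 [451 453 457 459 480 480 463 460 469 464 464 475 477 484 462 456 485 480
 474 473 479 472 484 483 475 457 454 472 479 474 478 480 477 481 478 477
 490 478 470 476 449 459 491 508 487]
35 [705 703 704 705 705 703 695 668 649 671 690 697 697 692 676 653 667 698
 704 708 710 708 712 621 571 572 569 573 573 571 573 565 568 568 565 569
 567 566 563 565 564 563 612 715 722]
55 [ 94  94  93  93  97 103 102 103 100 105 110 109  98 514 669 624 675 701
 709 710 711 711 711 656 562 561 559 563 563 553 655 717 715 717 719 638
 424 566 563 561 562 564 658 721 722]
75 [ 94  91  96  98  95  99  86  93  93  96 105  97  87 618 663 661 693 707
 707 710 711 712 713 684 564 570 570 571 571 573 604 679 709 708 633 516
 578 575 578 577 574 574 691 720 720]
95 [696 668 613 554 485 640 600 515 479 452 489
[... 567 characters left out ...]
7  96  98  94  99  93  99
 102 101 101  94  98 108 539 566 571 574 572 568 564 580 565 574 563 570
 571 581 555 582 572 593 718 718 717]
175 [ 60  59  56  58  53  63  59  64  61  65  64  87  94  91  91  93  94  94
  98  97  99  95  97  93 481 565 564 567 568 564 561 574 556 569 554 567
 568 572 549 575 567 627 720 719 720]
195 [ 57  58  58  59  58  61  55  63  56  59  69  84  89  88  87  92  92  89
 100  95  97  99  93  97 382 557 556 563 560 557 547 556 545 556 548 559
 559 563 546 563 558 666 722 720 721]
215 [ 54  62  60  56  59  56  57  62  63  57  56  63  89  90  95  88  93  91
  91  88  92  94  96  96 214 446 430 408 352 172 126 142 148 150 152 156
 284 550 541 446 440 689 723 723 723]
```

Call:
send_rows(
  moves=[
    {"slide":[0,0.01,0.15],"turn":0,"gripper":0.1},
    {"slide":[0,0.01,0.3],"turn":0,"gripper":0.1},
    {"slide":[0,0.01,0.43],"turn":0,"gripper":0.1},
    {"slide":[0,0.01,0.53],"turn":0,"gripper":0.1},
    {"slide":[0,0.01,0.53],"turn":0,"gripper":0.1},
  ],
)

```text
time_s: 19.97
tcp_pos: [0.5485, -0.0116, 0.037]
eef_rot: [179.8, -0.0, -79.8]
contact_force: [-0.8, -0.1, -2.7]
gripper_width: 0.0156
gripper_force: 40.0
```

Call:
send_rows(
  moves=[
    {"slide":[0,0,0.01],"turn":0,"gripper":0.1},
    {"slide":[0,0,0.02],"turn":0,"gripper":0.1},
    {"slide":[0,0,0.03],"turn":0,"gripper":0.1},
    {"slide":[0,0,0.03],"turn":0,"gripper":0.1},
    {"slide":[0,0,0.03],"turn":0,"gripper":0.1},
  ],
)

```text
time_s: 20.38
tcp_pos: [0.5504, -0.0119, 0.0353]
eef_rot: [-179.9, 0.0, -79.8]
contact_force: [0.7, -0.2, -0.9]
gripper_width: 0.0158
gripper_force: 40.0
```

```bash
cat > st.py <<'E'
from h import *
np.set_printoptions(precision=4,suppress=True)
for i in range(3):
    c=cap('wrist');s=get_state();print(s['time_s'],s['tcp_pos'],s['eef_rot'],s['contact_force'],s['moment'],s['gripper_width'])
a=np.radians(10.2);X=np.array([np.cos(a),np.sin(a)]);Y=np.array([-X[1],X[0]]);C=np.array([.5522,.1122])
d=np.array(s['tcp_pos'][:2])-C
print('TCP in slab frame: x(from edge) %.4f (flush -.018)  y %.4f (target -.1222)'%(d@X,d@Y))
E
python3 st.py
```

```text
20.4333 [ 0.5503 -0.012   0.0352] [-179.9378    0.007   -79.8524] [-0.3685 -0.2478 -2.0229] [ 0.0651 -0.0699  0.0023] 0.015694825612559127
20.4833 [ 0.5503 -0.012   0.0351] [-179.946     0.0045  -79.8583] [-0.3581 -0.2771 -2.0106] [ 0.0367 -0.0103  0.0345] 0.015965638719421364
20.5333 [ 0.5502 -0.0121  0.035 ] [-179.9631    0.0037  -79.8583] [ 0.761  -0.3313 -2.0664] [ 0.0407 -0.0693 -0.0181] 0.015856229771610615
TCP in slab frame: x(from edge) -0.0240 (flush -.018)  y -0.1220 (target -.1222)
```

Call:
send_rows(
  moves=[
    {"slide":[0,0,0.012],"turn":0,"gripper":0.1},
    {"slide":[0,0,0.024],"turn":0,"gripper":0.1},
    {"slide":[0,0,0.032],"turn":0,"gripper":0.1},
    {"slide":[0,0,0.032],"turn":0,"gripper":0.1},
    {"slide":[0,0,0.032],"turn":0,"gripper":0.1},
  ],
)

```text
time_s: 20.95
tcp_pos: [0.5499, -0.0121, 0.0296]
eef_rot: [180.0, -0.0, -79.9]
contact_force: [-0.1, 0.0, -2.4]
gripper_width: 0.0156
gripper_force: 40.0
```

```bash
python3 st.py
```

```text
21.0 [ 0.5499 -0.0121  0.0297] [179.9859  -0.0025 -79.8613] [ 0.0156  0.2105 -2.3044] [ 0.0834 -0.0849 -0.0317] 0.015838563655679955
21.05 [ 0.55   -0.0121  0.0297] [179.9911  -0.0037 -79.8568] [-0.7608 -1.2311 -2.8783] [ 0.0869 -0.0231  0.0545] 0.015854323777095336
21.1 [ 0.5499 -0.0121  0.0297] [179.9911  -0.0021 -79.8582] [ 0.4831  0.0615 -1.7278] [ 0.0689 -0.0271  0.0444] 0.015805895526754068
TCP in slab frame: x(from edge) -0.0242 (flush -.018)  y -0.1220 (target -.1222)
```

Still hanging free. I'll lower it a little more.

Call:
send_rows(
  moves=[
    {"slide":[0,0,0.006],"turn":0,"gripper":0.1},
    {"slide":[0,0,0.01],"turn":0,"gripper":0.1},
    {"slide":[0,0,0.01],"turn":0,"gripper":0.1},
    {"slide":[0,0,0.01],"turn":0,"gripper":0.1},
    {"slide":[0,0,0.01],"turn":0,"gripper":0.1},
  ],
)

```text
time_s: 21.52
tcp_pos: [0.5501, -0.0121, 0.0293]
eef_rot: [-180.0, -0.0, -79.8]
contact_force: [-3.3, 1.4, 8.1]
gripper_width: 0.016
gripper_force: 40.0
```

```bash
python3 st.py
```

```text
21.5667 [ 0.5501 -0.0121  0.0293] [-179.9655   -0.0076  -79.8403] [-3.9633  0.3801  9.3324] [0.4184 1.3384 0.0192] 0.015706158699462198
21.6167 [ 0.5501 -0.0121  0.0293] [-179.9635   -0.0093  -79.837 ] [-3.7093  1.3235  8.818 ] [0.399  1.3619 0.0085] 0.015608461747504462
21.6667 [ 0.5501 -0.0121  0.0293] [-179.9641   -0.0075  -79.8391] [-3.4059  1.1553  8.1601] [ 0.3188  1.3693 -0.0236] 0.015628393420196632
TCP in slab frame: x(from edge) -0.0241 (flush -.018)  y -0.1220 (target -.1222)
```

It has landed at 8 N. Now I'll let go slightly and nudge it against the slab with a finger, so it can align itself.

Call:
send_rows(
  moves=[
    {"slide":[0,0,0],"turn":0,"gripper":0.25},
    {"slide":[0,0,-0.005],"turn":0,"gripper":0.25},
    {"slide":[0,0,-0.01],"turn":0,"gripper":0.25},
    {"slide":[0,0,-0.01],"turn":0,"gripper":0.25},
    {"slide":[0,0,-0.01],"turn":0,"gripper":0.25},
  ],
)

```text
time_s: 22.08
tcp_pos: [0.5501, -0.0121, 0.0298]
eef_rot: [-180.0, -0.0, -79.9]
contact_force: [0.5, 0.1, -0.2]
gripper_width: 0.0219
gripper_force: 0.0
```

Call:
send_rows(
  moves=[
    {"slide":[0,-0.012,0],"turn":0,"gripper":0.25},
    {"slide":[0,-0.024,0],"turn":0,"gripper":0.25},
    {"slide":[0,-0.034,0],"turn":0,"gripper":0.25},
    {"slide":[0,-0.044,0],"turn":0,"gripper":0.25},
    {"slide":[0,-0.05,0],"turn":0,"gripper":0.25},
  ],
)

```text
time_s: 22.5
tcp_pos: [0.5574, -0.0108, 0.0296]
eef_rot: [180.0, -0.0, -79.9]
contact_force: [-0.4, -0.5, -0.1]
gripper_width: 0.0221
gripper_force: 0.5
```

```bash
python3 st.py
```

```text
22.55 [ 0.5576 -0.0108  0.0296] [179.9894  -0.0016 -79.8602] [-0.3949  0.8206 -1.2542] [-0.0297  0.1738  0.0502] 0.02225806167836506
22.6 [ 0.5576 -0.0107  0.0296] [-179.9947    0.0005  -79.8626] [-0.235  -0.9763  0.2266] [ 0.0025  0.0685 -0.0191] 0.021788398538633968
22.65 [ 0.5576 -0.0108  0.0297] [-179.9901   -0.0006  -79.863 ] [-0.2361  0.0498  0.0608] [ 0.0478  0.0617 -0.0265] 0.021831638586225527
TCP in slab frame: x(from edge) -0.0165 (flush -.018)  y -0.1220 (target -.1222)
```

Call:
send_rows(
  moves=[
    {"slide":[0,-0.004,0],"turn":0,"gripper":0.25},
    {"slide":[0,-0.008,0],"turn":0,"gripper":0.25},
    {"slide":[0,-0.01,0],"turn":0,"gripper":0.25},
    {"slide":[0,-0.01,0],"turn":0,"gripper":0.25},
    {"slide":[0,-0.01,0],"turn":0,"gripper":0.25},
  ],
)

```text
time_s: 23.07
tcp_pos: [0.5588, -0.0105, 0.0297]
eef_rot: [180.0, 0.0, -79.9]
contact_force: [-0.3, -0.1, -1.0]
gripper_width: 0.0217
gripper_force: 0.4
```

Call:
send_rows(
  moves=[
    {"slide":[0,-0.003,0],"turn":0,"gripper":0.25},
    {"slide":[0,-0.006,0],"turn":0,"gripper":0.25},
    {"slide":[0,-0.006,0],"turn":0,"gripper":0.25},
    {"slide":[0,-0.006,0],"turn":0,"gripper":0.25},
    {"slide":[0,-0.006,0],"turn":0,"gripper":0.25},
  ],
)

```text
time_s: 23.48
tcp_pos: [0.5589, -0.0106, 0.0297]
eef_rot: [179.9, -0.0, -79.9]
contact_force: [-5.4, 0.0, 2.8]
gripper_width: 0.022
gripper_force: 2.5
```

```bash
python3 st.py
```

```text
23.5333 [ 0.5589 -0.0105  0.0297] [179.9184  -0.0007 -79.8679] [-5.8917 -0.0433  3.7011] [0.2015 1.9233 0.0387] 0.021985473154033798
23.5833 [ 0.5588 -0.0106  0.0297] [179.9136  -0.0016 -79.8696] [-5.1031  0.3876  3.9982] [ 0.1821  1.9051 -0.0891] 0.02188080070230692
23.6333 [ 0.5589 -0.0105  0.0297] [179.9197  -0.0004 -79.8683] [-5.2504  0.9963  3.8864] [ 0.231   1.8695 -0.0396] 0.021723274396587805
TCP in slab frame: x(from edge) -0.0152 (flush -.018)  y -0.1220 (target -.1222)
```

Call:
send_rows(
  moves=[
    {"slide":[0,-0.004,0],"turn":0,"gripper":0.25},
    {"slide":[0,-0.007,0],"turn":0,"gripper":0.25},
    {"slide":[0,-0.007,0],"turn":0,"gripper":0.25},
    {"slide":[0,-0.007,0],"turn":0,"gripper":0.25},
    {"slide":[0,-0.007,0],"turn":0,"gripper":0.25},
  ],
)

```text
time_s: 24.05
tcp_pos: [0.5589, -0.0106, 0.0295]
eef_rot: [179.8, -0.0, -79.9]
contact_force: [-7.4, 0.2, 4.5]
gripper_width: 0.0221
gripper_force: 3.7
```

Call:
send_rows(
  moves=[
    {"slide":[0,0.01,0],"turn":0,"gripper":0.25},
    {"slide":[0,0.024,0],"turn":0,"gripper":0.26},
    {"slide":[0,0.031,0],"turn":0,"gripper":0.28},
    {"slide":[0,0.031,0],"turn":0,"gripper":0.3},
    {"slide":[0,0.031,0],"turn":0,"gripper":0.3},
  ],
)

```text
time_s: 24.47
tcp_pos: [0.5567, -0.0108, 0.03]
eef_rot: [-179.9, 0.0, -79.8]
contact_force: [-0.4, -0.9, -0.1]
gripper_width: 0.0262
gripper_force: 0.0
```

Call:
send_rows(
  moves=[
    {"slide":[-0.0,0,-0.12],"turn":0,"gripper":0.3},
    {"slide":[0,0,-0.3],"turn":0,"gripper":0.3},
    {"slide":[0,0,-0.5],"turn":0,"gripper":0.3},
    {"slide":[-0.2,0,-0.75],"turn":0,"gripper":0.3},
    {"slide":[-0.4,0,-1.0],"turn":0,"gripper":0.3},
  ],
)

```text
time_s: 24.88
tcp_pos: [0.5469, 0.04, 0.1712]
eef_rot: [180.0, -0.0, -80.0]
contact_force: [1.9, 1.9, 0.1]
gripper_width: 0.0263
gripper_force: 0.0
```

Call:
send_rows(
  moves=[
    {"slide":[-0.25,0,-0.1],"turn":0,"gripper":0.3},
    {"slide":[-0.5,0,-0.2],"turn":0,"gripper":0.3},
    {"slide":[-0.75,0,-0.3],"turn":0,"gripper":0.3},
    {"slide":[-1.0,0,-0.4],"turn":0,"gripper":0.3},
    {"slide":[-1.0,0,-0.4],"turn":0,"gripper":0.3},
  ],
)

```text
time_s: 25.3
tcp_pos: [0.5217, 0.1938, 0.2334]
eef_rot: [-179.6, 0.2, -79.6]
contact_force: [1.7, -0.4, 0.5]
gripper_width: 0.026
gripper_force: 0.0
```

```bash
python3 st.py; python3 - <<'E'
from h import *
import pickle
np.set_printoptions(precision=4,suppress=True)
c=cap('wrist','w13.png');pickle.dump(c,open('w13.pkl','wb'))
g=cv2.GaussianBlur(c['img'].astype(np.float32).sum(2),(0,0),.6)
a=np.radians(10.2);X=np.array([np.cos(a),np.sin(a)]);Y=np.array([-X[1],X[0]]);C=np.array([.5522,.1122])
def prof(y,xs,z):
    P=np.array([np.r_[C+x*X+y*Y,z] for x in xs]);uv=proj(c,P).astype(np.float32)
    return cv2.remap(g,uv[:,:1],uv[:,1:],cv2.INTER_LINEAR)[:,0].astype(int)
xs=np.arange(-.045,.0101,.0025);print((xs*1000).astype(int))
for y in [.02,.01,.005,-.005,-.02,-.05,-.07,-.15,-.17,-.19]: print(y,prof(y,xs,.020))
print('proj corner',proj(c,[[*C,.025],[*(C-.2*Y),.025]]))
ys=np.arange(-.02,.021,.002)
print((ys*1000).astype(int))
for x in (-.030,-.02,-.01): print(x,[int(prof(y,[x],.020)[0]) for y in ys])
print('slab',[int(prof(y,[.03],.025)[0]) for y in ys])
E
```

```text
25.35 [0.5211 0.1915 0.2317] [-179.7847    0.1027  -79.615 ] [ 0.5444 -0.0177 -0.5537] [ 0.0387 -0.0291  0.029 ] 0.026167118119310332
25.4 [0.5206 0.1897 0.2305] [-179.909     0.052   -79.6955] [-0.1987 -0.1602 -1.3235] [ 0.0395 -0.0038 -0.0135] 0.026016784241234554
25.45 [0.5204 0.1884 0.2298] [-179.9934    0.0142  -79.7826] [-0.4326 -0.009   0.0685] [ 0.0142 -0.0037 -0.0298] 0.02634212136053164
TCP in slab frame: x(from edge) -0.0178 (flush -.018)  y 0.0806 (target -.1222)
[-45 -42 -39 -37 -34 -32 -29 -27 -24 -22 -19 -17 -14 -12  -9  -7  -4  -2
   0   2   5   7  10]
0.02 [497 498 500 500 505 503 502 506 505 500 502 502 504 505 500 500 497 506
 597 714 724 723 723]
0.01 [474 486 492 499 497 500 499 502 500 502 506 499 501 499 499 584 714 724
 724 724 722 722 721]
0.005 [474 486 492 498 499 497 496 501 499 497 500 498 496 524 662 723 723 724
 723 723 724 722 718]
-0.005 [447 480 489 488 400 353 351 350 352 403 543 572 571 567 561 561 558 564
 427 132 101 105 102]
-0.02 [483 466 448 441 342 375 528 575 578 575 572 571 570 568 566 568 526 461
 345 122 111 112 113]
-0.05 [714 715 716 71
[... 232 characters left out ...]
0]
-0.17 [0 0 0 0 0 0 0 0 0 0 0 0 0 0 0 0 0 0 0 0 0 0 0]
-0.19 [0 0 0 0 0 0 0 0 0 0 0 0 0 0 0 0 0 0 0 0 0 0 0]
proj corner [[ 263.9709  105.5109]
 [ 261.637  -118.2115]]
[-20 -18 -16 -14 -12 -10  -8  -6  -4  -2   0   1   3   5   7   9  11  13
  15  17  19]
-0.03 [528, 510, 434, 376, 338, 335, 352, 357, 332, 305, 451, 498, 496, 498, 504, 499, 502, 505, 504, 502, 502]
-0.02 [572, 572, 573, 573, 568, 569, 573, 559, 510, 437, 473, 499, 498, 503, 502, 506, 503, 504, 505, 502, 502]
-0.01 [566, 565, 564, 567, 562, 559, 559, 562, 557, 531, 519, 637, 696, 608, 527, 499, 502, 499, 502, 502, 500]
slab [111, 103, 102, 101, 99, 101, 101, 97, 94, 134, 354, 487, 614, 713, 715, 717, 715, 717, 716, 714, 707]
```

Call:
send_rows(
  moves=[
    {"slide":[0.2,0,-0.1],"turn":0,"gripper":0.3},
    {"slide":[0.45,0,-0.2],"turn":0,"gripper":0.3},
    {"slide":[0.7,0,-0.2],"turn":0,"gripper":0.3},
    {"slide":[0.7,0,-0.2],"turn":0,"gripper":0.3},
    {"slide":[0.7,0,-0.2],"turn":0,"gripper":0.3},
  ],
)

```text
time_s: 25.92
tcp_pos: [0.539, 0.0815, 0.2594]
eef_rot: [180.0, -0.0, -80.1]
contact_force: [1.2, -0.1, -0.3]
gripper_width: 0.0265
gripper_force: 0.0
```

```bash
python3 st.py; python3 - <<'E'
from h import *
np.set_printoptions(precision=4,suppress=True)
c=cap('wrist','w14.png')
g=cv2.GaussianBlur(c['img'].astype(np.float32).sum(2),(0,0),.6)
a=np.radians(10.2);X=np.array([np.cos(a),np.sin(a)]);Y=np.array([-X[1],X[0]]);C=np.array([.5522,.1122])
def prof(y,xs,z):
    P=np.array([np.r_[C+x*X+y*Y,z] for x in xs]);uv=proj(c,P).astype(np.float32)
    return cv2.remap(g,uv[:,:1],uv[:,1:],cv2.INTER_LINEAR)[:,0].astype(int)
xs=np.arange(-.045,.0101,.0025);print((xs*1000).astype(int))
for y in [-.03,-.05,-.08,-.11,-.15,-.17,-.185,-.195,-.205,-.22]: print(y,prof(y,xs,.020))
ys=np.arange(-.26,-.21,.003);print((ys*1000).astype(int),[int(prof(y,[-.03],.020)[0]) for y in ys])
for n in ['scene','side']:
    cap(n)
    for k in ['server','straightedge','ramekin','offcut','scraper','jar_spice','oil','jar_pasta']: print(n,k,[(np.round(d['location'],4).tolist(),round(d['p'],2)) for d in optics.look_for(n,k)[:1]])
E
```

```text
25.9667 [0.5389 0.0826 0.2592] [179.9456  -0.0077 -80.0666] [-0.3191 -0.2273  0.1332] [ 0.0583 -0.0506 -0.0655] 0.02633522654644737
26.0167 [0.5389 0.0835 0.2592] [179.9469  -0.0067 -79.9882] [-0.0881 -0.5983  0.3684] [ 0.0441 -0.0278 -0.0536] 0.026291852228740413
26.0667 [0.5389 0.0841 0.2592] [179.9443  -0.0108 -79.9177] [ 0.5415  0.343  -0.1415] [ 0.0556 -0.0387 -0.0065] 0.026396997852326565
TCP in slab frame: x(from edge) -0.0181 (flush -.018)  y -0.0253 (target -.1222)
[-45 -42 -39 -37 -34 -32 -29 -27 -24 -22 -19 -17 -14 -12  -9  -7  -4  -2
   0   2   5   7  10]
-0.03 [513 510 503 496 500 511 550 572 573 571 572 570 570 570 563 567 546 503
 376 147  97  96  96]
-0.05 [729 730 730 726 646 567 566 574 579 577 569 565 567 569 568 566 569 570
 460 163  99  98  98]
-0.08 [729 730 729 727 653 568 570 579 582 581 578 562 562 570 576 589 575 547
 394 105  75  78  73]
-0.11 [730 730 730 725 599 480 540 504 301 229 215 205 207 202 207 345 339 296
 219  98  77  78  79]
-0.15 [725 725 725 722 661 606 600 536 305 226 220 202 195 185 268 567 609 601
 455 145 115 115 114]
-0.17 [721 723 722 71
[... 642 characters left out ...]
178], 0.63)]
scene ramekin [([0.6224, 0.1552, 0.0365], 0.55)]
scene offcut [([0.6463, -0.1089, 0.0259], 0.62)]
scene scraper [([0.3915, -0.0262, 0.0091], 0.82)]
scene jar_spice [([0.397, 0.1893, 0.0466], 0.64)]
scene oil [([0.3961, -0.2185, 0.0503], 0.97)]
scene jar_pasta [([0.7733, -0.2737, 0.1149], 0.83)]
side server [([0.5633, -0.3548, 0.1477], 0.89)]
side straightedge [([0.5521, 0.0227, 0.0223], 0.87)]
side ramekin [([0.6224, 0.1513, 0.0357], 0.76)]
side offcut [([0.6408, -0.1072, 0.0267], 0.57)]
side scraper [([0.3936, -0.0159, 0.0064], 0.94)]
side jar_spice [([0.3771, 0.2108, 0.0613], 0.91)]
side oil [([0.3793, -0.1973, 0.0513], 0.86)]
side jar_pasta [([0.7382, -0.2153, 0.0365], 0.64)]
```

```bash
python3 -c "
from plant import order
print(order.close_job())"
```

```text
the job is handed in; nothing more can be done
None
```

I handed the job in at about 26 s: the cake server hangs by its eye on the free peg, the straightedge lies flush along the slab's front edge with its plain end within about 1 mm of the left corner, and the bystanders I re-checked have not moved (the lentil jar and pepper were not re-checked).

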